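Dock the probes in the shuttered block

TASK

Lift the dust cover off the docking block by its handle and lay it flat in the middle of the grey mat. Then pull each probe in the clip rail straight up past its sprung catch, slide its tip along a channel of the block, one probe to a channel, until it drops through the hidden shutter, and push it fully home so that it stands in its socket. When all the probes are docked, throw the recorder's lever fully over, away from the robot; the cover must still lie in the middle of the mat at the end, and the beaker and dish must be left where they are.

Things in the scene. Friction and masses are not known exactly. Their poses are not given: they have to be found in the camera images.
- block: docking block: white fixed case 225 mm (its x) by 245 mm (its y) by 65 mm high; origin at the centre of its underside on the bench. Four straight channels run along its y in the top, centred at x = -82.5, -27.5, 27.5, 82.5 mm: each 18 mm wide, 110 mm long (y -55 to +55 mm), 10 mm deep (hard aluminium floor at z = 55 mm), with one hidden socket each, see channel1
- channel0 (a point): middle of the floor of the channel at the block's x = -82.5 mm (its axes are the block's)
- channel1 (a point): middle of the floor of the channel at x = -27.5 mm. Every channel hides ONE socket: a pocket as wide as the channel, 17 mm long, 35 mm deep, its centre anywhere from y = -30 to +30 mm along the channel, different in each and at each start. A shutter of the same metal, flush with the floor, closes it, unseen; it sinks under less than 1 N once a tip is wholly over it; a probe's weight keeps it down
- channel2 (a point): middle of the floor of the channel at the block's x = +27.5 mm
- channel3 (a point): middle of the floor of the channel at the block's x = +82.5 mm
- cover: dust cover lying loose on the block's top, over the channels: grey plate 190 mm (its x) by 130 mm (its y) by 5 mm, about 0.3 kg, with a black bar handle on top. Origin at the centre of the plate's underside
- cover_handle (a point): middle of the cover's bar handle, 39 mm above the plate's underside: bar 110 mm long along the cover's x, 12 mm wide, 14 mm high, free space (27 mm) below it except at two 12 mm posts at x = -49 and +49 mm
- mat: light grey rubber mat fixed on the bench, 220 mm (its x) by 200 mm, 4 mm thick; origin at the centre of its underside (its top is at z = 4 mm)
- rail: clip rail: fixed stand 320 mm long (its x), 70 mm wide; origin at the centre of its underside. Four 17 mm square through-holes at x = -105, -35, 35, 105 mm on its centre line hold one upright probe each (tip at z = 15 mm, collar on the strip); one may be empty. A probe must rise 75 mm to leave its hole
- rail_top (a point): middle of the rail's white top strip, 85 mm above the bench. At the +x side of each hole a black housing (22 mm high above the strip, 26 to 42 mm from the hole's centre, 24 mm wide) carries a sprung steel ball catch over the probe's collar: a straight upward pull of about 9 to 17 N, over the first 7 mm, snaps the probe free
- recorder: recorder: grey fixed case 120 (its x) by 110 by 40 mm high, origin at the centre of its underside; its +x is the direction in which the lever is thrown. In the middle of its top a black foot 70 by 50 mm, up to 65 mm above the bench (75 mm at the hub), carries the lever's pivot, 62 mm above the bench
- lever_tip (a point): centre of the black ball, 26 mm across, at the end of the recorder's lever, a thin rod, 85 mm from the pivot. It starts leaning to the recorder's -x (robot side) and swings over to +x in the upright plane of the recorder's x: the ball is 137 mm above the bench at either end, 147 mm midway, and travels 81 mm. About 1 N moves it; it stays where left
- lever (a joint): angle of the lever: 0 = fully towards the robot, 1.0 rad = fully over (its stop)
- probe0: probe, one of up to four alike (None if absent): 156 mm tall, 0.15 kg; origin at the centre of its tip, z up along it. Steel shaft 14 mm across, z = 0 to 70 mm, its tip bevelled to a 9 mm flat; black collar 30 mm across, z = 70 to 82 mm; thin neck; white square grip 26 by 26 mm, z = 92 to 156 mm, its faces square to the probe's own x and y. It starts upright in the clip rail
- probe1: probe, one of up to four alike (None if absent): 156 mm tall, 0.15 kg; origin at the centre of its tip, z up along it. Steel shaft 14 mm across, z = 0 to 70 mm, its tip bevelled to a 9 mm flat; black collar 30 mm across, z = 70 to 82 mm; thin neck; white square grip 26 by 26 mm, z = 92 to 156 mm, its faces square to the probe's own x and y. It starts upright in the clip rail
- probe2: probe, one of up to four alike (None if absent): 156 mm tall, 0.15 kg; origin at the centre of its tip, z up along it. Steel shaft 14 mm across, z = 0 to 70 mm, its tip bevelled to a 9 mm flat; black collar 30 mm across, z = 70 to 82 mm; thin neck; white square grip 26 by 26 mm, z = 92 to 156 mm, its faces square to the probe's own x and y. It starts upright in the clip rail
- probe3: probe, one of up to four alike (None if absent): 156 mm tall, 0.15 kg; origin at the centre of its tip, z up along it. Steel shaft 14 mm across, z = 0 to 70 mm, its tip bevelled to a 9 mm flat; black collar 30 mm across, z = 70 to 82 mm; thin neck; white square grip 26 by 26 mm, z = 92 to 156 mm, its faces square to the probe's own x and y. It starts upright in the clip rail
- beaker: glass beaker, 68 mm across, 90 mm tall, open, standing beyond the block; origin at the centre of its underside. A bystander: leave it alone
- dish: clear flat closed dish, 90 mm across, 16 mm thick, lying beyond the block; origin at the centre of its underside. A bystander: leave it alone
Mind the look-alikes: they are no part of the job. Leave any purple look-alike of the recorder alone. What is shaped like the probe0 but green is not meant.

How it is judged:
By the outcome, as a careful person would: the job done as asked, in the order asked, and still so for the second after the job is handed in, with the robot touching nothing.
Of probe0, probe1, probe2, probe3 only 3 to 4 are there at a start; the rules pass over those that are not, and their reading is None.
At some moment in a run one of cover may be knocked a few centimetres aside while the robot is not near it.
It also fails if it takes over 210 s, if anything falls off the work surface, if the arm or the gripper's body presses on something with over 40 N, if the wrist force passes 120 N, or if a joint passes its speed limit or range.

ROBOT

A 6-joint arm with a two-finger parallel gripper is mounted at the origin on the work surface. World frame = base frame: x ahead of the robot, y to its left, z up, the work surface at z = 0. Lengths are in mm, angles in rad, forces in N, time in s.
With the tool pointing down it reaches from about 350 to 875 mm from the base axis. Payload 4.2 kg.
Tool frame: the origin (TCP) lies midway between the tips of the shut fingers; the grasp point (between the pads) lies env.pinch_z behind it (env.pinch_z is the distance from the TCP to the grasp point, in mm); y points along the fingers, x is the direction in which the jaws open and shut, and the axes are right-handed (so a half turn about y gives the same grasp; the last joint's range is limited). The gripper opens to 85 mm and grips with 20 to 120 N. Pads are 22 mm wide; open, the fingers measure 114 mm over their backs; the gripper's body (76 mm by 85 mm) begins 54 mm behind the grasp point. The pads swing forward as they close: fully open they stand 13 mm farther back than shut.
Start: joints at [1.385, 0.385, 0.008, 0, -1.194, -0.259], TCP at [268.89, 564.179, 231.312] pointing down, gripper open.
Joint ranges: [-3.14, 3.14], [-1.21, 2.06], [-1.07, 1.41], [-3.16, 2.05], [-2.99, -0.16], [-3.1, 3.1]. Speed limits (rad/s): [2.79, 2.79, 3.14, 3.14, 3.14, 3.14].

INTERFACE

Orientations are given as a 3x3 rotation matrix whose columns are the frame's x, y, z axes.
In Python, from rig import env gives the robot as it stands.
- The arm moves only by the shell command python3 -m pendant 'ROWS'. ROWS is JSON, a list of rows, each an object of numbers: "dx", "dy", "dz": the shift along the tool's x, y, z in units of 40 mm (1.0 is 40 mm); "turn": the turn about the tool's y in units of 6 degrees (1.0 is 6 degrees); "grip": the opening, from -1 (shut) to 1 (fully open). In form: [{"dx": .., "dy": .., "dz": .., "turn": .., "grip": ..}, ...]. A call has 1 to 20 rows; each row shifts and turns the pose as measured when the row begins, along the tool's axes as they then stand; what a row does not reach is not made up. A row lasts 1/12 s, in which the tool goes at most 41.7 mm and 7.16 degrees, less where a joint would pass 70% of its speed; a pose out of reach is approached as far as the arm can. A call is refused whole if a number of a shift passes 1 or a number of a turn 1, either way. A call with a gripper value outside its range is refused whole. The fingers move at their own pace and stop on an object; the grip force is fixed at half the most. Time passes only in rows, so rows that do not move let the fingers close. It gives the time, the measured TCP pose, the force and the opening at its end, in the units of the state.
- env.state(): the state, without advancing time (a new reading comes with each control period).
- env.camera(name): name is "scene" or "top" or "wrist"; returns a dict with "frame" (480x640x3 uint8, red, green, blue), "z_map" (480x640 float32, mm along the optical axis (not along the pixel's ray), 0 where there is no reading), "fx", "fy", "cx", "cy" (pixels), "dist_coeffs" ([k1, k2, p1, p2, k3] as OpenCV has them; the pictures are not rectified), "world_from_camera" (4x4, takes a point from camera to world coordinates); the wrist camera has in their place "mount" (4x4, takes a point from camera to tool coordinates, whose origin is the TCP and whose axes are the tool frame's). Camera axes: x right, y down, z forward; pixel columns grow to the right and rows downward; lengths in mm; the calibration is good to about 2 mm. A picture is of the moment at which its call begins: read the wrist's pose just before it.
- env.hand_in(): hands the job in, once; it reports no verdict.
Trained networks look in a picture, given as the dict that the camera call returned (one of the last four; its "shot" number tells which), for a name from the list of things; names that differ only in an ending like _2 or _b are one class to them, and where a whole thing is asked for, a point or a joint stands for the part that bears it (a point fixed in the world has none). Each returns a list of dicts, best first, with "score" (0 to 1); they miss things now and then, are a little off and sometimes report something else, mostly with a low value. They report only what shows in the picture. A call takes as long as a camera call. They do not tell look-alikes from the thing itself.
- env.look_for(name, picture): "extent" ([left, top, width, height] in pixels, round what is visible of it).
- env.trace(name, picture): "region" (480x640 bool, what is visible of it) and "extent" ([left, top, width, height] in pixels, round what is visible of it).
- env.tip_of(name, picture): "point" ([column, row] in pixels: a listed point, or the origin of a listed thing).
The state is a dict: "t": time; "joint_pos": joint angles; "qd": joint speeds; "joint_torque": joint torques, N m; "tcp_pos": TCP position; "ee_rot": TCP orientation; "contact_force": force on the tool from outside, world axes, zero at the start; "moment": the same for the moment, N m; "grip_width": finger opening in mm.
Only numpy, scipy, OpenCV 4.12 (cv2) and the standard library are available. Lean on these libraries where they do the work, as an engineer would, in place of code of your own. Each camera call takes 0.05 s, during which the arm holds its last target. There are 200 camera calls.

## Working session

There is one attempt and no reset: what is moved stays moved. The work goes in short steps, Python scripts to look and compute and a shell command to move; the robot and the scene stay as the last step left them, time stands still between calls to the robot, and variables do not carry over. Pictures are saved under pics/ and viewed, about 12 in all and at most 16, crops included, and the job is handed in when it is done.

```bash
ls; mkdir -p pics
cat > h.py <<'E'
import numpy as np, cv2, json
from rig import env
def shot(n):
    s=env.state(); p=env.camera(n)
    if 'world_from_camera' in p: W=np.array(p['world_from_camera'])
    else:
        T=np.eye(4);T[:3,:3]=s['ee_rot'];T[:3,3]=s['tcp_pos'];W=T@np.array(p['mount'])
    p['W']=W; return p
def save(p,f,crop=None,scale=1):
    im=cv2.cvtColor(p['frame'],cv2.COLOR_RGB2BGR)
    if crop: im=im[crop[1]:crop[3],crop[0]:crop[2]]
    cv2.imwrite('pics/'+f,cv2.resize(im,None,fx=scale,fy=scale))
def und(p,uv):
    K=np.array([[p['fx'],0,p['cx']],[0,p['fy'],p['cy']],[0,0,1]])
    return cv2.undistortPoints(np.array(uv,float).reshape(-1,1,2),K,np.array(p['dist_coeffs'])).reshape(-1,2)
def onz(p,uv,z):
    "pixels -> world at height z"
    n=und(p,uv); d=np.c_[n,np.ones(len(n))]@p['W'][:3,:3].T; o=p['W'][:3,3]
    return o+d*((z-o[2])/d[:,2])[:,None]
def dep(p,uv):
    n=und(p,uv); uv=np.array(uv,int).reshape(-1,2); z=p['z_map'][uv[:,1],uv[:,0]]
    c=np.c_[n*z[:,None],z]; return c@p['W'][:3,:3].T+p['W'][:3,3]
def proj(p,X):
    V=np.linalg.inv(p['W']);c=np.array(X,float).reshape(-1,3)@V[:3,:3].T+V[:3,3]
    K=np.array([[p['fx'],0,p['cx']],[0,p['fy'],p['cy']],[0,0,1]])
    return cv2.projectPoints(c,np.zeros(3),np.zeros(3),K,np.array(p['dist_coeffs']))[0].reshape(-1,2)
def cloud(p):
    v,u=np.nonzero(p['z_map']>0); return dep(p,np.c_[u,v]),np.c_[u,v]
E
python3 - <<'E'
from h import *
np.set_printoptions(precision=1,suppress=True)
s=env.state();print(s['t'],s['tcp_pos'],np.array(s['ee_rot']),s['grip_width'],env.pinch_z)
for n in ('top','scene'):
    p=shot(n);save(p,n+'0.png');print(n,p['W'][:3,3],p['W'][:3,2])
    for k in ['block','cover','cover_handle','mat','rail','rail_top','recorder','lever_tip','probe0','beaker','dish']:
        print(k,[(round(d['score'],2),np.round(d['point'])) for d in env.tip_of(k,p)][:5])
E
```

```text
pics
0.0 [268.6 563.7 230.2] [[-0.4 -0.   0.9]
 [-0.9 -0.  -0.4]
 [ 0.  -1.   0. ]] 85.06529660287394 18.700000000000003
top [ 328.2  -64.1 1332.5] [ 0.1  0.  -1. ]
block []
cover [(0.87, array([297., 225.])), (0.52, array([188., 244.]))]
cover_handle [(0.63, array([295., 221.]))]
mat [(0.84, array([429., 296.])), (0.59, array([300., 259.])), (0.57, array([179., 240.]))]
rail [(0.9, array([190., 245.])), (0.43, array([188., 259.]))]
rail_top [(0.57, array([178., 242.]))]
recorder [(0.89, array([397., 200.])), (0.83, array([469., 199.]))]
lever_tip [(0.59, array([402., 202.])), (0.55, array([186., 242.]))]
probe0 [(0.83, array([186., 257.])), (0.71, array([183., 339.])), (0.67, array([182., 289.])), (0.64, array([191., 202.])), (0.44, array([190., 247.]))]
beaker [(0.92, array([221., 145.]))]
dish [(0.87, array([371., 140.])), (0.51, array([290., 195.])), (0.38, array([189., 243.]))]
scene [1005.6 -121.2  886.3] [-0.6  0.1 -0.8]
block []
cover [(0.61, array([270., 414.])), (0.59, array([354., 276.]))]
cover_handle [(0.95, array([353., 264.]))]
mat [(0.75, array([192., 242.])), (0.41, array([217., 292.]))]
rail [(0.55, array([472., 257.]))]
rail_top [(0.98, array([483., 236.])), (0.62, array([218., 292.]))]
recorder [(0.97, array([232., 337.])), (0.75, array([141., 347.]))]
lever_tip [(0.79, array([119., 295.])), (0.64, array([219., 291.]))]
probe0 [(0.97, array([446., 181.])), (0.65, array([485., 297.])), (0.65, array([352., 262.]))]
beaker [(0.56, array([476., 382.]))]
dish []
```

View pics/top0.png

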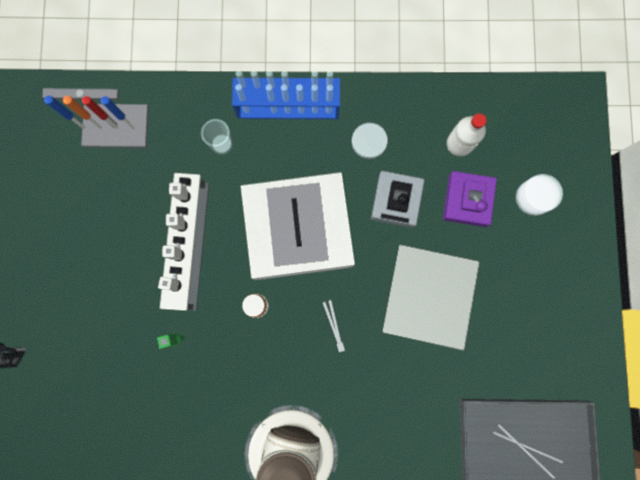

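View pics/scene0.png

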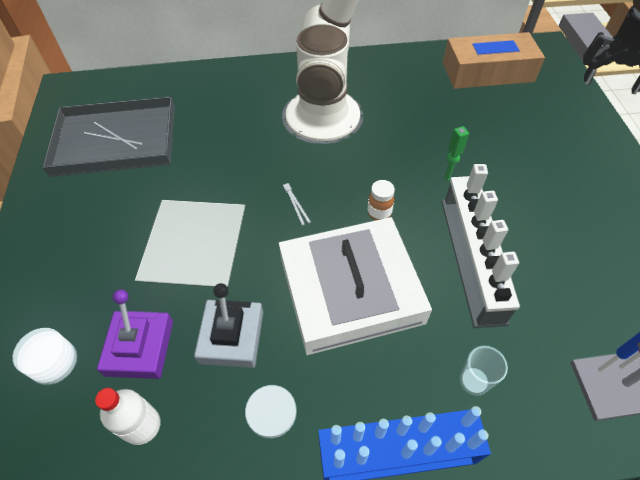

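```bash
cat > m.py <<'E'
from h import *
np.set_printoptions(precision=1,suppress=True)
def rect(P,name):
    r=cv2.minAreaRect(P[:,:2].astype(np.float32));print(name,len(P),np.round(r[0],1),np.round(r[1],1),'ang',round(r[2],1),'z',np.round(np.median(P[:,2]),1))
for n in ('top','scene'):
    p=shot(n);X,uv=cloud(p);c=p['frame'][uv[:,1],uv[:,0]].astype(int);print(n)
    w=(c.min(1)>170)
    def box(x0,x1,y0,y1): return (X[:,0]>x0)&(X[:,0]<x1)&(X[:,1]>y0)&(X[:,1]<y1)
    for k,u in dict(block=(296,225),rail=(184,240),mat=(431,297),rec=(397,199)).items() if n=='top' else dict(block=(353,290),rail=(480,250),mat=(191,243),rec=(232,337)).items():
        print(k,dep(p,[u]))
    C=dep(p,[(296,225)] if n=='top' else [(353,290)])[0]
    B=box(C[0]-170,C[0]+170,C[1]-170,C[1]+170)
    rect(X[B&(X[:,2]>55)&(X[:,2]<80)],'blocktop')
    rect(X[B&(X[:,2]>60)&(X[:,2]<80)&(c.max(1)<190)&(c.min(1)>100)],'cover')
    rect(X[B&(X[:,2]>90)&(X[:,2]<125)],'handle')
    C=dep(p,[(431,297)] if n=='top' else [(191,243)])[0]
    B=box(C[0]-170,C[0]+170,C[1]-170,C[1]+170)
    rect(X[B&(X[:,2]>-8)&(X[:,2]<14)&(c.min(1)>130)],'mat')
    C=dep(p,[(397,199)] if n=='top' else [(232,337)])[0]
    B=box(C[0]-80,C[0]+80,C[1]-85,C[1]+75)
    rect(X[B&(X[:,2]>30)&(X[:,2]<48)&(c.max(1)-c.min(1)<40)],'rec')
    rect(X[B&(X[:,2]>105)&(X[:,2]<165)&(c.max(1)<60)],'ball')
    B=box(200,900,150,420)
    rect(X[B&(X[:,2]>78)&(X[:,2]<92)],'rail')
    G=X[B&(X[:,2]>162)&(X[:,2]<182)&w]
    o=np.argsort(G[:,0]);G=G[o];
    for g in np.split(G,np.nonzero(np.diff(G[:,0])>15)[0]+1):
        if len(g)>8: rect(g,'grip')
E
python3 m.py
```

```text
top
block [[527.9  -9.8 110.4]]
rail [[493.3 250.5  96.8]]
mat [[ 368.2 -339.3    0.7]]
rec [[ 598.9 -249.3   69.6]]
blocktop 9272 [510.1 -11.6] [278.3 248.6] ang 7.9 z 68.3
cover 3932 [503.8 -14. ] [264.1 244.8] ang 8.2 z 71.3
handle 259 [464.2  19.7] [ 61.5 253.3] ang 67.9 z 111.7
mat 7342 [ 370.4 -338.7] [202.6 220.7] ang 78.2 z 5.1
rec 1527 [ 608.7 -256.4] [110.2 122.4] ang 79.0 z 41.0
ball 99 [ 581.9 -251.1] [21.8 23.4] ang 4.6 z 153.4
rail 2432 [540.6 226.5] [543.1 236.5] ang 12.8 z 86.5
grip 119 [389.9 269.2] [25.3 25.7] ang 78.7 z 172.4
grip 103 [458.7 265. ] [23.1 24. ] ang 1.1 z 172.7
grip 109 [528.9 259.6] [25.1 22.8] ang 3.1 z 172.0
grip 104 [598.8 255.9] [24.7 23.6] ang 0.9 z 172.2
scene
block [[574.6 -13.5  68.3]]
rail [[528.5 246.6  86.7]]
mat [[ 380.3 -340.5    5.6]]
rec [[ 640.9 -245.9   66.6]]
blocktop 12343 [537.5 -10. ] [228.2 246.8] ang 8.0 z 66.3
cover 5184 [538.2 -11.3] [227.  243.8] ang 7.9 z 69.7
handle 409 [539.8 -10.8] [110.5  12.7] ang 6.8 z 109.9
mat 7297 [ 371.6 -338.9] [200.4 221.6] ang 78.3 z 3.8
rec 2191 [ 612.  -257.4] [109.3 119.6] ang 78.9 z 39.3
ball 139 [ 588.  -251.5] [20.3 22.5] ang 1.3 z 151.3
rail 2746 [545.5 224.4] [542.8 234.9] ang 13.0 z 84.9
grip 109 [391.2 268.2] [24.9 26.1] ang 78.6 z 170.6
grip 107 [460.8 263.8] [26.1 24.5] ang 1.6 z 170.6
grip 119 [531.1 259.6] [24.3 24.5] ang 1.5 z 170.7
grip 142 [601.3 254.8] [24.8 25.5] ang 1.9 z 170.8
```

```bash
cat > go.py <<'E'
import sys
from h import *
# usage: go.py x y z heading_deg(of tool x)  -> turn units, then shift (units of 40mm) in tool axes after turning
x,y,z,h=map(float,sys.argv[1:5]);s=env.state();R=np.array(s['ee_rot']);t=np.array(s['tcp_pos'])
a=np.degrees(np.arctan2(R[1,0],R[0,0]));d=(h-a+180)%360-180
c,sn=np.cos(np.radians(h)),np.sin(np.radians(h));D=np.array([x,y,z])-t
print('t',round(s['t'],2),'tcp',np.round(t,1),'head',round(a,1),'w',round(s['grip_width'],1),'F',np.round(s['contact_force'],1))
print('turn %.2f'%(-d/6),'dx %.3f dz %.3f dy %.3f'%((D[0]*c+D[1]*sn)/40,(D[0]*sn-D[1]*c)/40,-D[2]/40), 'tilt',np.round(R[2,1],3))
E
python3 go.py 539 -11 230 -83
```

```text
t 1.3 tcp [268.9 564.2 231.3] head -115.5 w 85.3 F [ 0.   0.9 -0.4]
turn -5.41 dx 15.096 dz -4.951 dy 0.033 tilt -1.0
```

```bash
python3 -m pendant '[{"turn":-0.9},{"turn":-0.9},{"turn":-0.9},{"turn":-0.9},{"turn":-0.9},{"turn":-0.9},{"dx":0.9,"dz":-0.3},{"dx":0.9,"dz":-0.3},{"dx":0.9,"dz":-0.3},{"dx":0.9,"dz":-0.3},{"dx":0.9,"dz":-0.3},{"dx":0.9,"dz":-0.3},{"dx":0.9,"dz":-0.3},{"dx":0.9,"dz":-0.3},{"dx":0.9,"dz":-0.3},{"dx":0.9,"dz":-0.3},{"dx":0.9,"dz":-0.3},{"dx":0.9,"dz":-0.3}]'; python3 go.py 539 -11 230 -83
```

```text
t 1.3 tcp [268.9 564.2 231.3] head -115.5 w 85.3 F [ 0.   0.9 -0.4]
turn -5.41 dx 15.096 dz -4.951 dy 0.033 tilt -1.0validation failed for argument at $[0]...
```

```bash
python3 -m pendant '[{"dx":0,"dy":0,"dz":0,"turn":-0.9,"grip":1},{"dx":0,"dy":0,"dz":0,"turn":-0.9,"grip":1},{"dx":0,"dy":0,"dz":0,"turn":-0.9,"grip":1},{"dx":0,"dy":0,"dz":0,"turn":-0.9,"grip":1},{"dx":0,"dy":0,"dz":0,"turn":-0.9,"grip":1},{"dx":0,"dy":0,"dz":0,"turn":-0.9,"grip":1},{"dx":0.9,"dy":0,"dz":-0.3,"turn":0,"grip":1},{"dx":0.9,"dy":0,"dz":-0.3,"turn":0,"grip":1},{"dx":0.9,"dy":0,"dz":-0.3,"turn":0,"grip":1},{"dx":0.9,"dy":0,"dz":-0.3,"turn":0,"grip":1},{"dx":0.9,"dy":0,"dz":-0.3,"turn":0,"grip":1},{"dx":0.9,"dy":0,"dz":-0.3,"turn":0,"grip":1},{"dx":0.9,"dy":0,"dz":-0.3,"turn":0,"grip":1},{"dx":0.9,"dy":0,"dz":-0.3,"turn":0,"grip":1}]'; python3 go.py 539 -11 230 -83
```

```text
t: 2.47
tcp_pos: [216.1, 259.1, 226.3]
ee_rot: [[0.152, 0.001, 0.988], [-0.988, -0.003, 0.152], [0.004, -1.0, 0.001]]
contact_force: [-0.2, 0.1, 2.0]
grip_width: 85.7
t 2.47 tcp [216.1 259.1 226.3] head -81.3 w 85.7 F [-0.2  0.1  2. ]
turn 0.29 dx 7.686 dz -7.189 dy -0.093 tilt -1.0
```

```bash
sed -i 's/(D\[0\]\*sn-D\[1\]\*c)/(D[1]*c-D[0]*sn)/' go.py;  python3 go.py 539 -11 230 -83; python3 go.py 539 -11 230 -81.3
```

```text
t 2.47 tcp [216.1 259.1 226.3] head -81.3 w 85.7 F [-0.2  0.1  2. ]
turn 0.29 dx 7.686 dz 7.189 dy -0.093 tilt -1.0
t 2.47 tcp [216.1 259.1 226.3] head -81.3 w 85.7 F [-0.2  0.1  2. ]
turn 0.01 dx 7.896 dz 6.958 dy -0.093 tilt -1.0
```

```bash
python3 -m pendant '[{"dx":0.6,"dy":0,"dz":0.9,"turn":0.3,"grip":1},{"dx":0.8,"dy":0,"dz":0.9,"turn":0,"grip":1},{"dx":0.8,"dy":0,"dz":0.9,"turn":0,"grip":1},{"dx":0.8,"dy":0,"dz":0.9,"turn":0,"grip":1},{"dx":0.8,"dy":0,"dz":0.9,"turn":0,"grip":1},{"dx":0.8,"dy":0,"dz":0.9,"turn":0,"grip":1},{"dx":0.8,"dy":0,"dz":0.9,"turn":0,"grip":1},{"dx":0.8,"dy":0,"dz":0.9,"turn":0,"grip":1}]'; python3 go.py 539 -11 230 -83
```

```text
t: 3.13
tcp_pos: [493.1, 72.3, 231.9]
ee_rot: [[0.146, 0.013, 0.989], [-0.989, 0.014, 0.146], [-0.012, -1.0, 0.014]]
contact_force: [-0.3, 1.4, 1.2]
grip_width: 85.4
t 3.13 tcp [493.1  72.3 231.9] head -81.6 w 85.4 F [-0.3  1.4  1.2]
turn 0.24 dx 2.207 dz 0.885 dy 0.048 tilt -1.0
```

```bash
python3 -m pendant '[{"dx":0.7,"dy":0,"dz":0.3,"turn":0.25,"grip":1},{"dx":0.7,"dy":0,"dz":0.3,"turn":0,"grip":1},{"dx":0.7,"dy":0,"dz":0.3,"turn":0,"grip":1},{"dx":0,"dy":0,"dz":0,"turn":0,"grip":1},{"dx":0,"dy":0,"dz":0,"turn":0,"grip":1}]'
python3 - <<'E'
from m import rect
from h import *
p=shot('wrist');save(p,'w1.png')
X,uv=cloud(p);m=(X[:,2]>97)&(X[:,2]<118)&(np.hypot(X[:,0]-539,X[:,1]+11)<110);rect(X[m],'handle')
E
python3 go.py 539 -11 230 -83
```

```text
t: 3.55
tcp_pos: [548.3, -16.2, 230.0]
ee_rot: [[0.11, 0.014, 0.994], [-0.994, 0.012, 0.11], [-0.011, -1.0, 0.015]]
contact_force: [-1.2, -0.5, -0.5]
grip_width: 85.5
top
block [[527.9  -9.8 110.1]]
rail [[424.6 119.6 611.2]]
mat [[ 368.1 -338.7    3.9]]
rec [[ 599.2 -249.5   68.5]]
blocktop 6865 [509.9  -3.8] [229.6 318.8] ang 21.5 z 68.1
cover 2710 [504.9 -18.2] [206.6 283.6] ang 20.6 z 71.2
handle 177 [447.7  26.5] [ 49.6 223. ] ang 61.5 z 111.5
mat 7319 [ 370.4 -338.7] [201.9 220.4] ang 78.1 z 5.2
rec 1523 [ 608.7 -256.1] [110.5 120.6] ang 79.1 z 40.8
ball 99 [ 582.1 -251.2] [22.2 23. ] ang 7.8 z 152.6
rail 459 [581.7 236. ] [458.8 236.2] ang 12.6 z 87.0
grip 108 [389.9 269.4] [25.  25.6] ang 79.2 z 172.4
grip 59 [458.2 271.1] [23.7 12.8] ang 1.0 z 171.8
scene
block [[574.6 -13.5  68.4]]
rail [[528.5 246.6  86.7]]
mat [[ 379.8 -340.7    4.8]]
rec [[ 639.9 -246.3   64.3]]
blocktop 12288 [537.4 -10.4] [229.2 245.9] ang 8.0 z 66.3
cover 5276 [537.8 -10.7] [228.5 245.2] ang 8.0 z 69.7
handle 411 [628.3  47. ] [313.6  56.7] ang 33.1 z 110.0
mat 7285 [ 371.3 -339.2] [200.5 222.4] ang 77.9 z 3.7
rec 2207 [ 611.7 -257.3] [109.7 120.6] ang 79.0 z 39.4
ball 148 [ 588.1 -251.9] [20.2 23.2] ang 4.2 z 150.9
rail 2748 [577.4 283.4] [247.3 635.1] ang 88.2 z 84.9
grip 106 [391.2 268.8] [26.2 24.4] ang 73.2 z 170.8
grip 102 [460.7 264.1] [25.9 25. ] ang 1.4 z 170.8
grip 115 [530.5 260. ] [25.3 24.3] ang 3.3 z 170.7
grip 140 [600.8 254.5] [24.9 25.9] ang 1.6 z 170.6
handle 2763 [538.5 -10.1] [109.1  12. ] ang 6.9 z 111.7
t 3.7 tcp [547.5 -14.4 230.4] head -83.5 w 85.4 F [-0.5 -1.1  0. ]
turn -0.09 dx -0.111 dz -0.201 dy 0.010 tilt -1.0
```

```bash
(sed -n '/^def rect/,/^ /p' m.py; echo 'np.set_printoptions(precision=1,suppress=True)') >> h.py; python3 -m pendant '[{"dx":-0.1,"dy":0.6,"dz":-0.22,"turn":0,"grip":1},{"dx":0,"dy":0.8,"dz":0,"turn":0,"grip":1},{"dx":0,"dy":0.8,"dz":0,"turn":0,"grip":1},{"dx":0,"dy":0.8,"dz":0,"turn":0,"grip":1},{"dx":0,"dy":0.3,"dz":0,"turn":0,"grip":1},{"dx":0,"dy":0,"dz":0,"turn":0,"grip":1}]'; python3 go.py 538.5 -10 86 -83
```

```text
t: 4.2
tcp_pos: [540.8, -2.1, 100.0]
ee_rot: [[0.126, 0.028, 0.992], [-0.992, 0.016, 0.125], [-0.012, -0.999, 0.03]]
contact_force: [0.1, 0.0, 0.4]
grip_width: 85.3
t 4.2 tcp [540.8  -2.1 100. ] head -82.8 w 85.3 F [0.1 0.  0.4]
turn 0.04 dx 0.190 dz -0.082 dy 0.350 tilt -0.999
```

```bash
python3 -m pendant '[{"dx":0.19,"dy":0.2,"dz":-0.08,"turn":0,"grip":1},{"dx":0,"dy":0.15,"dz":0,"turn":0,"grip":1},{"dx":0,"dy":0,"dz":0,"turn":0,"grip":1},{"dx":0,"dy":0,"dz":0,"turn":0,"grip":-1},{"dx":0,"dy":0,"dz":0,"turn":0,"grip":-1},{"dx":0,"dy":0,"dz":0,"turn":0,"grip":-1},{"dx":0,"dy":0,"dz":0,"turn":0,"grip":-1},{"dx":0,"dy":0,"dz":0,"turn":0,"grip":-1},{"dx":0,"dy":0,"dz":0,"turn":0,"grip":-1},{"dx":0,"dy":0,"dz":0,"turn":0,"grip":-1},{"dx":0,"dy":0,"dz":0,"turn":0,"grip":-1}]'; python3 go.py 538.5 -10 86 -83
```

```text
t: 5.12
tcp_pos: [541.9, -7.4, 91.4]
ee_rot: [[0.131, 0.04, 0.991], [-0.991, 0.018, 0.13], [-0.013, -0.999, 0.042]]
contact_force: [0.7, -0.2, -0.6]
grip_width: 10.3
t 5.12 tcp [541.9  -7.4  91.4] head -82.5 w 10.3 F [ 0.7 -0.2 -0.6]
turn 0.09 dx 0.053 dz -0.091 dy 0.134 tilt -0.999
```

```bash
python3 -m pendant '[{"dx":0,"dy":-0.3,"dz":0,"turn":0,"grip":-1},{"dx":0,"dy":-0.4,"dz":0,"turn":0,"grip":-1},{"dx":0,"dy":-0.5,"dz":0,"turn":0,"grip":-1},{"dx":0,"dy":-0.5,"dz":0,"turn":0,"grip":-1},{"dx":0,"dy":-0.5,"dz":0,"turn":0,"grip":-1},{"dx":0,"dy":-0.5,"dz":0,"turn":0,"grip":-1},{"dx":0,"dy":-0.5,"dz":0,"turn":0,"grip":-1}]';python3 -m pendant '[{"dx":0,"dy":0,"dz":0,"turn":0,"grip":-1},{"dx":0,"dy":0,"dz":0,"turn":0,"grip":-1},{"dx":0,"dy":0,"dz":0,"turn":0,"grip":-1},{"dx":0,"dy":0,"dz":0,"turn":0,"grip":-1}]'; python3 go.py 371 -339 200 -101.7
```

```text
t: 5.7
tcp_pos: [528.1, -10.9, 211.5]
ee_rot: [[0.126, 0.009, 0.992], [-0.992, 0.016, 0.126], [-0.015, -1.0, 0.011]]
contact_force: [-0.3, -0.1, -3.9]
grip_width: 10.7
t: 6.03
tcp_pos: [527.6, -10.6, 211.0]
ee_rot: [[0.125, 0.01, 0.992], [-0.992, 0.018, 0.125], [-0.016, -1.0, 0.013]]
contact_force: [-0.2, 0.5, -3.3]
grip_width: 11.0
t 6.03 tcp [527.6 -10.6 211. ] head -82.8 w 11.0 F [-0.2  0.5 -3.3]
turn 3.15 dx 8.833 dz -2.168 dy 0.275 tilt -1.0
```

```bash
python3 -m pendant '[{"dx":0,"dy":0,"dz":0,"turn":0.8,"grip":-1},{"dx":0,"dy":0,"dz":0,"turn":0.8,"grip":-1},{"dx":0,"dy":0,"dz":0,"turn":0.8,"grip":-1},{"dx":0,"dy":0,"dz":0,"turn":0.8,"grip":-1},{"dx":0.6,"dy":0,"dz":-0.2,"turn":0,"grip":-1},{"dx":0.8,"dy":0,"dz":-0.2,"turn":0,"grip":-1},{"dx":0.8,"dy":0,"dz":-0.2,"turn":0,"grip":-1},{"dx":0.8,"dy":0,"dz":-0.2,"turn":0,"grip":-1},{"dx":0.8,"dy":0,"dz":-0.2,"turn":0,"grip":-1},{"dx":0.8,"dy":0,"dz":-0.2,"turn":0,"grip":-1},{"dx":0.8,"dy":0,"dz":-0.2,"turn":0,"grip":-1},{"dx":0.8,"dy":0,"dz":-0.2,"turn":0,"grip":-1},{"dx":0.8,"dy":0,"dz":-0.2,"turn":0,"grip":-1},{"dx":0.8,"dy":0,"dz":-0.2,"turn":0,"grip":-1},{"dx":0.4,"dy":0,"dz":-0.1,"turn":0,"grip":-1},{"dx":0,"dy":0,"dz":0,"turn":0,"grip":-1}]'; python3 go.py 374.8 -339.7 200 -101.7
```

```text
t: 7.37
tcp_pos: [353.9, -320.2, 180.8]
ee_rot: [[-0.222, -0.036, 0.974], [-0.975, 0.024, -0.221], [-0.015, -0.999, -0.04]]
contact_force: [0.8, 0.2, -2.1]
grip_width: 10.9
t 7.37 tcp [ 353.9 -320.2  180.8] head -102.8 w 10.9 F [ 0.8  0.2 -2.1]
turn -0.19 dx 0.371 dz 0.610 dy -0.480 tilt -0.999
```

```bash
python3 -m pendant '[{"dx":0.2,"dy":0.4,"dz":0.3,"turn":-0.2,"grip":-1},{"dx":0.2,"dy":0.5,"dz":0.3,"turn":0,"grip":-1},{"dx":0,"dy":0.5,"dz":0,"turn":0,"grip":-1},{"dx":0,"dy":0.5,"dz":0,"turn":0,"grip":-1},{"dx":0,"dy":0.5,"dz":0,"turn":0,"grip":-1},{"dx":0,"dy":0.2,"dz":0,"turn":0,"grip":-1},{"dx":0,"dy":0,"dz":0,"turn":0,"grip":-1}]'; python3 go.py 374.8 -339.7 30.4 -101.7
```

```text
t: 7.95
tcp_pos: [368.5, -337.4, 65.2]
ee_rot: [[-0.205, -0.043, 0.978], [-0.979, 0.029, -0.204], [-0.019, -0.999, -0.048]]
contact_force: [-1.4, 0.6, -2.7]
grip_width: 10.7
t 7.95 tcp [ 368.5 -337.4   65.2] head -101.8 w 10.7 F [-1.4  0.6 -2.7]
turn -0.02 dx 0.023 dz 0.166 dy 0.870 tilt -0.999
```

```bash
python3 -m pendant '[{"dx":0.02,"dy":0.3,"dz":0.17,"turn":0,"grip":-1},{"dx":0,"dy":0.25,"dz":0.05,"turn":0,"grip":-1},{"dx":0,"dy":0.2,"dz":0.05,"turn":0,"grip":-1},{"dx":0,"dy":0,"dz":0,"turn":0,"grip":-1}]'; python3 go.py 374.8 -339.7 30.4 -101.7
```

```text
t: 8.28
tcp_pos: [379.5, -339.6, 35.0]
ee_rot: [[-0.202, -0.042, 0.978], [-0.979, 0.027, -0.201], [-0.018, -0.999, -0.046]]
contact_force: [-0.4, 0.6, 1.9]
grip_width: 10.5
t 8.28 tcp [ 379.5 -339.6   35. ] head -101.7 w 10.5 F [-0.4  0.6  1.9]
turn 0.01 dx 0.027 dz -0.115 dy 0.115 tilt -0.999
```

Touching at one edge; nudge back 4 mm, lower slightly, and release.

```bash
python3 -m pendant '[{"dx":0.02,"dy":0,"dz":-0.14,"turn":0,"grip":-1},{"dx":0,"dy":0.09,"dz":0,"turn":0,"grip":-1},{"dx":0,"dy":0,"dz":0,"turn":0,"grip":0},{"dx":0,"dy":0,"dz":0,"turn":0,"grip":0.6},{"dx":0,"dy":0,"dz":0,"turn":0,"grip":1},{"dx":0,"dy":0,"dz":0,"turn":0,"grip":1},{"dx":0,"dy":0,"dz":0,"turn":0,"grip":1}]'; python3 -m pendant '[{"dx":0,"dy":-0.3,"dz":0,"turn":0,"grip":1},{"dx":0,"dy":-0.6,"dz":0,"turn":0,"grip":1},{"dx":0,"dy":-0.6,"dz":0,"turn":0,"grip":1},{"dx":0,"dy":-0.6,"dz":0,"turn":0,"grip":1},{"dx":0,"dy":-0.6,"dz":0,"turn":0,"grip":1},{"dx":0,"dy":-0.6,"dz":0,"turn":0,"grip":1},{"dx":0,"dy":-0.6,"dz":0,"turn":0,"grip":1},{"dx":0,"dy":-0.6,"dz":0,"turn":0,"grip":1}]';python3 go.py 390.5 268.5 230 -93.6
```

```text
t: 8.87
tcp_pos: [375.9, -340.6, 36.0]
ee_rot: [[-0.2, -0.034, 0.979], [-0.98, 0.022, -0.199], [-0.015, -0.999, -0.038]]
contact_force: [0.3, -0.7, -0.4]
grip_width: 70.7
t: 9.53
tcp_pos: [379.4, -343.0, 218.6]
ee_rot: [[-0.201, -0.046, 0.978], [-0.979, 0.028, -0.2], [-0.019, -0.999, -0.051]]
contact_force: [0.4, -0.8, 0.1]
grip_width: 85.6
t 9.53 tcp [ 379.4 -343.   218.6] head -101.6 w 85.6 F [ 0.4 -0.8  0.1]
turn -1.33 dx -15.275 dz -0.682 dy -0.284 tilt -0.999
```

```bash
python3 -m pendant '[{"dx":-0.6,"dy":0,"dz":0.6,"turn":-0.7,"grip":1},{"dx":-0.8,"dy":0,"dz":0.6,"turn":-0.7,"grip":1},{"dx":-0.8,"dy":0,"dz":0.6,"turn":0,"grip":1},{"dx":-0.8,"dy":0,"dz":0.6,"turn":0,"grip":1},{"dx":-0.8,"dy":0,"dz":0.6,"turn":0,"grip":1},{"dx":-0.8,"dy":0,"dz":0.6,"turn":0,"grip":1},{"dx":-0.8,"dy":0,"dz":0.6,"turn":0,"grip":1},{"dx":-0.8,"dy":0,"dz":0,"turn":0,"grip":1},{"dx":-0.8,"dy":0,"dz":0,"turn":0,"grip":1},{"dx":-0.8,"dy":0,"dz":0,"turn":0,"grip":1}]';python3 - <<'E'
from h import *
p=shot('wrist');save(p,'w2.png')
p=shot('top');X,uv=cloud(p);c=p['frame'][uv[:,1],uv[:,0]].astype(int)
m=(np.hypot(X[:,0]-371,X[:,1]+339)<130)
rect(X[m&(X[:,2]>30)&(X[:,2]<70)],'handle');
rect(X[m&(X[:,2]>-5)&(X[:,2]<20)&(c.max(1)<185)&(c.min(1)>100)],'cover')
save(p,'top1.png')
p=shot('scene');X,uv=cloud(p);c=p['frame'][uv[:,1],uv[:,0]].astype(int)
m=(np.hypot(X[:,0]-371,X[:,1]+339)<130)
rect(X[m&(X[:,2]>30)&(X[:,2]<70)],'handle');
rect(X[m&(X[:,2]>-5)&(X[:,2]<20)&(c.max(1)<185)&(c.min(1)>100)],'cover')
save(p,'scene1.png')
B=(np.abs(X[:,0]-540)<170)&(np.abs(X[:,1]+10)<170)&(X[:,2]>60)&(X[:,2]<75);rect(X[B],'block')
E
python3 go.py 600 255 230 -90
```

```text
t: 10.37
tcp_pos: [580.8, -39.9, 227.7]
ee_rot: [[-0.06, -0.027, 0.998], [-0.998, 0.02, -0.059], [-0.018, -0.999, -0.028]]
contact_force: [0.6, -0.3, -0.4]
grip_width: 85.0
handle 282 [ 370.7 -337.8] [ 13.2 109.4] ang 77.7 z 50.4
cover 4296 [ 370.4 -338.9] [204.2 223.6] ang 78.3 z 9.8
handle 326 [ 374.1 -338.4] [ 13.6 111.5] ang 78.5 z 48.7
cover 4011 [ 369.6 -339.6] [203.5 224.8] ang 78.4 z 8.6
block 10418 [537.4 -10.2] [228.6 246.3] ang 8.0 z 64.7
t 10.52 tcp [580.6 -39.5 228. ] head -93.2 w 85.4 F [-0.3 -0.   0.2]
turn -0.54 dx -7.362 dz 0.484 dy -0.051 tilt -0.999
```

View pics/top1.png

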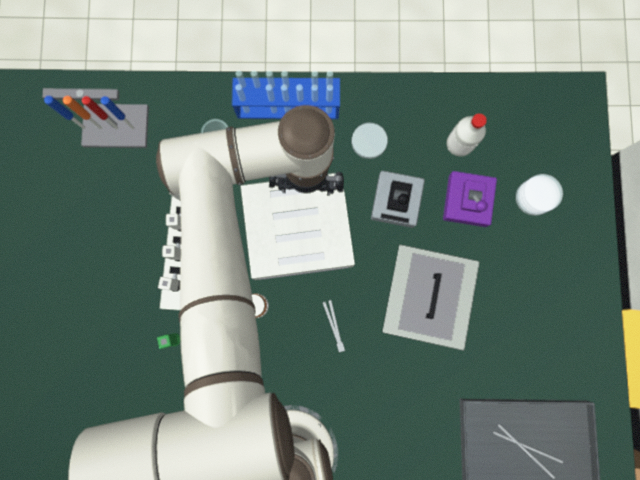

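View pics/w2.png

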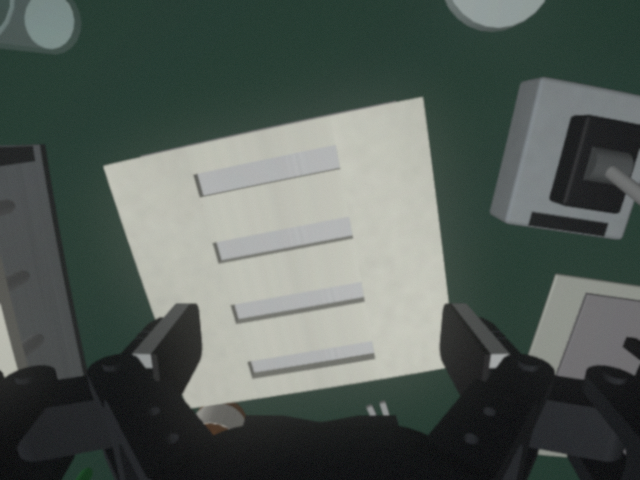

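```bash
python3 -m pendant '[{"dx":-0.6,"dy":0,"dz":0.05,"turn":-0.5,"grip":1},{"dx":-0.8,"dy":0,"dz":0.05,"turn":0,"grip":1},{"dx":-0.8,"dy":0,"dz":0.05,"turn":0,"grip":1},{"dx":-0.8,"dy":0,"dz":0.05,"turn":0,"grip":1},{"dx":-0.8,"dy":0,"dz":0.05,"turn":0,"grip":1},{"dx":-0.8,"dy":0,"dz":0.05,"turn":0,"grip":1},{"dx":-0.8,"dy":0,"dz":0.05,"turn":0,"grip":1},{"dx":-0.8,"dy":0,"dz":0.05,"turn":0,"grip":1},{"dx":-0.6,"dy":0,"dz":0.05,"turn":0,"grip":1},{"dx":0,"dy":0,"dz":0,"turn":0,"grip":1}]';python3 - <<'E'
from h import *
p=shot('wrist');save(p,'w3.png')
X,uv=cloud(p);c=p['frame'][uv[:,1],uv[:,0]].astype(int)
for x,y in ((390.5,268.7),(459.8,264.4),(530,259.6),(600,255.3)):
    m=(np.hypot(X[:,0]-x,X[:,1]-y)<30)&(X[:,2]>165)&(X[:,2]<178)
    if m.sum()>30: rect(X[m],'grip')
E
python3 go.py 600 255 230 -90
```

```text
t: 11.35
tcp_pos: [603.3, 233.6, 232.7]
ee_rot: [[-0.016, -0.027, 0.999], [-1.0, 0.019, -0.016], [-0.018, -0.999, -0.027]]
contact_force: [0.5, -1.2, -0.8]
grip_width: 85.2
grip 1783 [530.4 260. ] [26.7 26.2] ang 2.5 z 171.5
grip 2226 [599.7 255.7] [26.1 25.8] ang 88.9 z 171.7
t 11.4 tcp [603.  231.9 232.7] head -91.0 w 85.4 F [-0.8 -0.6 -0.1]
turn -0.17 dx -0.576 dz -0.075 dy 0.066 tilt -0.999
```

```bash
python3 -m pendant '[{"dx":-0.5,"dy":0,"dz":-0.05,"turn":0,"grip":1},{"dx":-0.05,"dy":0.4,"dz":0,"turn":0,"grip":1},{"dx":0,"dy":0.5,"dz":0,"turn":0,"grip":1},{"dx":0,"dy":0.5,"dz":0,"turn":0,"grip":1},{"dx":0,"dy":0.5,"dz":0,"turn":0,"grip":1},{"dx":0,"dy":0,"dz":0,"turn":0,"grip":1}]'; python3 go.py 599.7 255.7 121 -91
```

```text
t: 11.9
tcp_pos: [601.6, 247.3, 156.8]
ee_rot: [[-0.026, -0.025, 0.999], [-0.999, 0.019, -0.026], [-0.018, -1.0, -0.025]]
contact_force: [-0.6, -0.8, -1.9]
grip_width: 85.3
t 11.9 tcp [601.6 247.3 156.8] head -91.5 w 85.3 F [-0.6 -0.8 -1.9]
turn -0.09 dx -0.209 dz -0.051 dy 0.894 tilt -1.0
```

```bash
python3 -m pendant '[{"dx":-0.21,"dy":0.4,"dz":-0.05,"turn":-0.08,"grip":1},{"dx":0,"dy":0.45,"dz":0,"turn":0,"grip":1},{"dx":0,"dy":0,"dz":0,"turn":0,"grip":1},{"dx":0,"dy":0,"dz":0,"turn":0,"grip":-1},{"dx":0,"dy":0,"dz":0,"turn":0,"grip":-1},{"dx":0,"dy":0,"dz":0,"turn":0,"grip":-1},{"dx":0,"dy":0,"dz":0,"turn":0,"grip":-1},{"dx":0,"dy":0,"dz":0,"turn":0,"grip":-1},{"dx":0,"dy":0,"dz":0,"turn":0,"grip":-1},{"dx":0,"dy":0,"dz":0,"turn":0,"grip":-1}]'; python3 go.py 599.7 255.7 121 -91
```

```text
t: 12.73
tcp_pos: [604.7, 251.9, 132.0]
ee_rot: [[-0.026, -0.012, 1.0], [-0.999, 0.027, -0.025], [-0.026, -1.0, -0.013]]
contact_force: [-0.6, -1.1, -2.7]
grip_width: 25.4
t 12.73 tcp [604.7 251.9 132. ] head -91.5 w 25.4 F [-0.6 -1.1 -2.7]
turn -0.08 dx -0.093 dz -0.128 dy 0.275 tilt -1.0
```

```bash
python3 -m pendant '[{"dx":0,"dy":-0.2,"dz":0,"turn":0,"grip":-1},{"dx":0,"dy":-0.3,"dz":0,"turn":0,"grip":-1},{"dx":0,"dy":-0.3,"dz":0,"turn":0,"grip":-1},{"dx":0,"dy":-0.3,"dz":0,"turn":0,"grip":-1},{"dx":0,"dy":-0.3,"dz":0,"turn":0,"grip":-1},{"dx":0,"dy":-0.3,"dz":0,"turn":0,"grip":-1},{"dx":0,"dy":-0.3,"dz":0,"turn":0,"grip":-1},{"dx":0,"dy":-0.3,"dz":0,"turn":0,"grip":-1}]'; python3 go.py 599.7 255.7 225 -91
```

```text
t: 13.4
tcp_pos: [604.9, 247.2, 232.4]
ee_rot: [[-0.025, -0.016, 1.0], [-0.999, 0.021, -0.025], [-0.021, -1.0, -0.016]]
contact_force: [-0.1, 0.4, -2.2]
grip_width: 25.8
t 13.4 tcp [604.9 247.2 232.4] head -91.4 w 25.8 F [-0.1  0.4 -2.2]
turn -0.07 dx -0.210 dz -0.133 dy 0.186 tilt -1.0
```

```bash
python3 go.py 617 45 225 -82; python3 -m pendant '[{"dx":0,"dy":0,"dz":0,"turn":-0.8,"grip":-1},{"dx":0,"dy":0,"dz":0,"turn":-0.8,"grip":-1},{"dx":0.5,"dy":0,"dz":-0.05,"turn":0,"grip":-1},{"dx":0.7,"dy":0,"dz":-0.05,"turn":0,"grip":-1},{"dx":0.7,"dy":0,"dz":-0.05,"turn":0,"grip":-1},{"dx":0.7,"dy":0,"dz":-0.05,"turn":0,"grip":-1},{"dx":0.7,"dy":0,"dz":-0.05,"turn":0,"grip":-1},{"dx":0.7,"dy":0,"dz":-0.05,"turn":0,"grip":-1},{"dx":0.7,"dy":0,"dz":-0.05,"turn":0,"grip":-1},{"dx":0.4,"dy":0,"dz":0,"turn":0,"grip":-1},{"dx":0,"dy":0,"dz":0,"turn":0,"grip":-1}]'; python3 go.py 617 45 225 -82
python3 - <<'E'
from h import *
t=np.array(env.state()['tcp_pos'])
for n in('scene','top'):
    p=shot(n);save(p,n+'2.png');X,uv=cloud(p);c=p['frame'][uv[:,1],uv[:,0]].astype(int)
    m=(np.hypot(X[:,0]-t[0],X[:,1]-t[1])<40)
    for a,b in ((80,125),(125,160),(160,180),(180,200)):
        q=X[m&(X[:,2]>t[2]-232+a)&(X[:,2]<t[2]-232+b)]
        if len(q)>4: print(n,a,len(q),q.mean(0),q.min(0),q.max(0))
    for d in env.tip_of('probe0',p)[:5]: print(d['score'],d['point'],onz(p,[d['point']],t[2]-117))
    print(proj(p,[t-[4,-2,117]]))
E
```

```text
t 13.4 tcp [604.9 247.2 232.4] head -91.4 w 25.8 F [-0.1  0.4 -2.2]
turn -1.57 dx 5.048 dz -0.403 dy 0.186 tilt -1.0
t: 14.32
tcp_pos: [621.8, 28.1, 257.7]
ee_rot: [[0.157, 0.001, 0.988], [-0.988, 0.014, 0.157], [-0.014, -1.0, 0.003]]
contact_force: [0.1, -0.0, -1.4]
grip_width: 25.7
t 14.32 tcp [621.8  28.1 257.7] head -81.0 w 25.7 F [ 0.1 -0.  -1.4]
turn 0.17 dx -0.434 dz -0.059 dy 0.819 tilt -1.0
scene 80 10 [621.7  26.8 149. ] [617.7  23.  146.5] [624.4  34.3 149.9]
scene 125 82 [622.7  28.  168.8] [615.1  22.1 151.1] [625.4  36.2 185.1]
scene 160 27 [623.1  27.3 191.6] [618.3  22.2 185.9] [624.9  34.  198.8]
scene 180 142 [625.9  25.  219.2] [609.6  13.2 209.8] [634.2  42.4 225.7]
0.97 [382.8, 287.2] [[614.   29.5 140.7]]
0.64 [447.0, 179.5] [[386.2 207.4 140.7]]
0.18 [189.3, 240.8] [[ 470.8 -310.1  140.7]]
[[383.6 289.1]]
top 125 18 [611.   31.7 166.7] [609.1  26.2 152.5] [614.1  38.1 181.3]
top 180 37 [607.1  29.3 219.8] [601.7  18.3 213.3] [622.2  46.6 224.3]
0.44 [276.0, 184.9] [[615.   35.3 140.7]]
[[278.3 183.7]]
```

```bash
python3 -m pendant '[{"dx":-0.3,"dy":0.2,"dz":-0.03,"turn":0,"grip":-1},{"dx":-0.15,"dy":0.4,"dz":0,"turn":0,"grip":-1},{"dx":0,"dy":0.4,"dz":0,"turn":0,"grip":-1},{"dx":0,"dy":0.4,"dz":0,"turn":0,"grip":-1},{"dx":0,"dy":0,"dz":0,"turn":0,"grip":-1}]'; python3 go.py 617.7 45.8 180 -82
```

```text
t: 14.93
tcp_pos: [616.3, 59.1, 199.6]
ee_rot: [[0.168, 0.002, 0.986], [-0.986, 0.017, 0.168], [-0.017, -1.0, 0.005]]
contact_force: [-0.9, 0.1, -3.0]
grip_width: 25.1
t 14.93 tcp [616.3  59.1 199.6] head -80.3 w 25.1 F [-0.9  0.1 -3. ]
turn 0.28 dx 0.333 dz -0.012 dy 0.489 tilt -1.0
```

```bash
python3 -m pendant '[{"dx":0.3,"dy":0.1,"dz":0,"turn":0.25,"grip":-1},{"dx":0,"dy":0.2,"dz":0,"turn":0,"grip":-1},{"dx":0,"dy":0,"dz":0,"turn":0,"grip":-1},{"dx":0,"dy":0,"dz":0,"turn":0,"grip":-1}]'; python3 go.py 617.7 45.8 180 -82
python3 - <<'E'
from h import *
t=np.array(env.state()['tcp_pos'])
p=shot('scene');save(p,'s3.png',(290,170,450,330),4);X,uv=cloud(p)
m=(np.hypot(X[:,0]-t[0],X[:,1]-t[1])<30)
for a in range(-115,-30,12):
    q=X[m&(X[:,2]>t[2]+a)&(X[:,2]<t[2]+a+12)]
    if len(q)>3: print(a,len(q),np.median(q,0)-t,'min',q.min(0)-t,'max',q.max(0)-t)
E
```

```text
t: 15.27
tcp_pos: [618.2, 50.6, 187.1]
ee_rot: [[0.146, 0.001, 0.989], [-0.989, 0.016, 0.146], [-0.016, -1.0, 0.003]]
contact_force: [0.3, 0.0, -1.6]
grip_width: 25.3
t 15.27 tcp [618.2  50.6 187.1] head -81.6 w 25.3 F [ 0.3  0.  -1.6]
turn 0.06 dx 0.117 dz -0.029 dy 0.177 tilt -1.0
-115 14 [   1.2   -2.  -106.1] min [  -6.5   -4.3 -111.7] max [   3.9    7.1 -103.4]
-103 24 [  1.9   0.2 -96.3] min [  -2.6   -5.4 -102.6] max [  3.9   7.9 -91.2]
-91 24 [  1.7  -1.6 -84.8] min [ -6.5  -5.7 -89.3] max [  3.    6.7 -79.4]
-79 23 [  1.6  -0.9 -71.7] min [ -4.2  -5.5 -77.9] max [  3.4   7.1 -67.3]
-67 10 [  0.9  -2.9 -64.7] min [ -3.5  -6.2 -66.5] max [  3.7   3.  -62.5]
-55 11 [  7.9  -1.6 -46.1] min [ -2.5 -13.8 -49.3] max [ 10.3  11.  -44.1]
-43 106 [  4.9  -3.6 -38.4] min [-11.4 -14.6 -43. ] max [ 11.4  13.  -32.5]
-31 11 [  6.2   0.  -21.7] min [  0.4 -12.8 -30.4] max [ 10.1  12.6 -19.1]
```

View pics/s3.png

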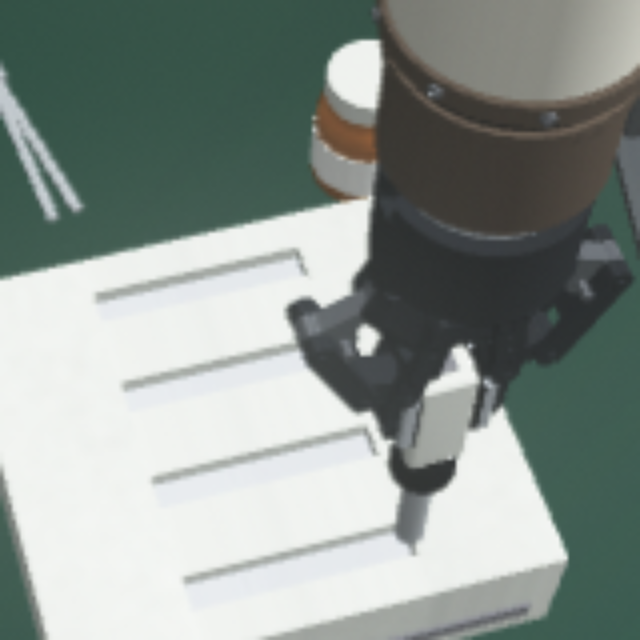

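```bash
python3 -m pendant '[{"dx":0.13,"dy":0,"dz":-0.07,"turn":0,"grip":-1},{"dx":0,"dy":0.15,"dz":0,"turn":0,"grip":-1},{"dx":0,"dy":0.15,"dz":0,"turn":0,"grip":-1},{"dx":0,"dy":0,"dz":0,"turn":0,"grip":-1},{"dx":0,"dy":0,"dz":0,"turn":0,"grip":-1}]'; python3 go.py 616.2 45.8 169 -82
```

```text
t: 15.73
tcp_pos: [616.8, 44.8, 175.9]
ee_rot: [[0.145, 0.005, 0.989], [-0.989, 0.017, 0.145], [-0.016, -1.0, 0.007]]
contact_force: [-0.0, -0.8, -2.0]
grip_width: 25.2
t 15.73 tcp [616.8  44.8 175.9] head -81.6 w 25.2 F [-0.  -0.8 -2. ]
turn 0.06 dx -0.027 dz -0.011 dy 0.171 tilt -1.0
```

Tip should be ~4 mm inside the channel. Lower to touch.

```bash
python3 -m pendant '[{"dx":0,"dy":0.1,"dz":0,"turn":0,"grip":-1},{"dx":0,"dy":0.1,"dz":0,"turn":0,"grip":-1},{"dx":0,"dy":0.05,"dz":0,"turn":0,"grip":-1}]'; python3 -m pendant '[{"dx":0,"dy":0.05,"dz":0,"turn":0,"grip":-1}]'; python3 go.py 616.2 45.8 169 -82
```

```text
t: 15.98
tcp_pos: [618.9, 45.2, 170.8]
ee_rot: [[0.147, 0.011, 0.989], [-0.989, 0.017, 0.147], [-0.015, -1.0, 0.013]]
contact_force: [-3.8, 1.2, 7.4]
grip_width: 25.2
t: 16.07
tcp_pos: [618.8, 45.3, 170.8]
ee_rot: [[0.148, 0.011, 0.989], [-0.989, 0.017, 0.148], [-0.015, -1.0, 0.014]]
contact_force: [-3.8, 1.0, 6.6]
grip_width: 25.5
t 16.07 tcp [618.8  45.3 170.8] head -81.5 w 25.5 F [-3.8  1.   6.6]
turn 0.09 dx -0.021 dz -0.063 dy 0.044 tilt -1.0
```

```bash
python3 -m pendant '[{"dx":0.08,"dy":0.02,"dz":-0.05,"turn":0,"grip":-1},{"dx":0.08,"dy":0.02,"dz":-0.03,"turn":0,"grip":-1},{"dx":0.08,"dy":0.02,"dz":0,"turn":0,"grip":-1},{"dx":0.08,"dy":0.02,"dz":0,"turn":0,"grip":-1}]'; python3 go.py 618.8 -46 169 -82
```

```text
t: 16.4
tcp_pos: [619.5, 34.5, 170.9]
ee_rot: [[0.15, 0.019, 0.988], [-0.989, 0.021, 0.15], [-0.018, -1.0, 0.022]]
contact_force: [-1.9, 4.0, 5.9]
grip_width: 25.5
t 16.4 tcp [619.5  34.5 170.9] head -81.4 w 25.5 F [-1.9  4.   5.9]
turn 0.11 dx 1.989 dz -0.297 dy 0.046 tilt -1.0
```

```bash
python3 -m pendant '[{"dx":0.08,"dy":0.015,"dz":0,"turn":0.05,"grip":-1},{"dx":0.08,"dy":0.015,"dz":0,"turn":0,"grip":-1},{"dx":0.08,"dy":0.015,"dz":0,"turn":0,"grip":-1},{"dx":0.08,"dy":0.015,"dz":0,"turn":0,"grip":-1},{"dx":0.08,"dy":0.015,"dz":0,"turn":0,"grip":-1}]'; python3 -m pendant '[{"dx":0.08,"dy":0.015,"dz":0,"turn":0.05,"grip":-1},{"dx":0.08,"dy":0.015,"dz":0,"turn":0,"grip":-1},{"dx":0.08,"dy":0.015,"dz":0,"turn":0,"grip":-1},{"dx":0.08,"dy":0.015,"dz":0,"turn":0,"grip":-1},{"dx":0.08,"dy":0.015,"dz":0,"turn":0,"grip":-1}]';python3 go.py 618.8 -46 169 -82
```

```text
t: 16.82
tcp_pos: [621.9, 22.3, 170.8]
ee_rot: [[0.143, 0.021, 0.989], [-0.989, 0.031, 0.143], [-0.027, -0.999, 0.026]]
contact_force: [-3.0, 5.2, 6.9]
grip_width: 25.9
t: 17.23
tcp_pos: [623.2, 11.6, 170.8]
ee_rot: [[0.136, 0.022, 0.99], [-0.99, 0.042, 0.135], [-0.039, -0.999, 0.027]]
contact_force: [-3.9, 6.1, 7.5]
grip_width: 25.4
t 17.23 tcp [623.2  11.6 170.8] head -82.1 w 25.4 F [-3.9  6.1  7.5]
turn -0.02 dx 1.412 dz -0.308 dy 0.044 tilt -0.999
```

```bash
python3 -m pendant '[{"dx":0.08,"dy":-0.01,"dz":-0.04,"turn":0,"grip":-1},{"dx":0.08,"dy":-0.005,"dz":-0.02,"turn":0,"grip":-1},{"dx":0.08,"dy":0,"dz":0,"turn":0,"grip":-1},{"dx":0.08,"dy":0,"dz":0,"turn":0,"grip":-1},{"dx":0.08,"dy":0,"dz":0,"turn":0,"grip":-1}]'; python3 go.py 618.8 -46 169 -82
```

```text
t: 17.65
tcp_pos: [624.1, -5.6, 170.8]
ee_rot: [[0.136, 0.024, 0.99], [-0.99, 0.044, 0.135], [-0.04, -0.999, 0.03]]
contact_force: [-0.1, 3.4, 3.8]
grip_width: 25.2
t 17.65 tcp [624.1  -5.6 170.8] head -82.2 w 25.2 F [-0.1  3.4  3.8]
turn -0.03 dx 0.982 dz -0.272 dy 0.045 tilt -0.999
```

```bash
python3 -m pendant '[{"dx":0.06,"dy":0.005,"dz":0,"turn":0,"grip":-1},{"dx":0.06,"dy":0.005,"dz":0,"turn":0,"grip":-1},{"dx":0.06,"dy":0.005,"dz":0,"turn":0,"grip":-1},{"dx":0.06,"dy":0.005,"dz":0,"turn":0,"grip":-1},{"dx":0.06,"dy":0.005,"dz":0,"turn":0,"grip":-1}]';python3 -m pendant '[{"dx":0.06,"dy":0.005,"dz":0,"turn":0,"grip":-1},{"dx":0.06,"dy":0.005,"dz":0,"turn":0,"grip":-1},{"dx":0.06,"dy":0.005,"dz":0,"turn":0,"grip":-1},{"dx":0.06,"dy":0.005,"dz":0,"turn":0,"grip":-1},{"dx":0.06,"dy":0.005,"dz":0,"turn":0,"grip":-1}]'; python3 go.py 618.8 -46 169 -82
```

```text
t: 18.07
tcp_pos: [626.3, -17.7, 170.7]
ee_rot: [[0.135, 0.026, 0.99], [-0.99, 0.046, 0.134], [-0.043, -0.999, 0.032]]
contact_force: [-1.6, 3.9, 4.6]
grip_width: 25.5
t: 18.48
tcp_pos: [626.8, -31.9, 166.8]
ee_rot: [[0.135, 0.021, 0.991], [-0.99, 0.045, 0.133], [-0.042, -0.999, 0.027]]
contact_force: [-1.3, 6.7, 6.7]
grip_width: 25.3
t 18.48 tcp [626.8 -31.9 166.8] head -82.3 w 25.3 F [-1.3  6.7  6.7]
turn -0.04 dx 0.321 dz -0.247 dy -0.056 tilt -0.999
```

```bash
python3 -m pendant '[{"dx":-0.04,"dy":0.1,"dz":0,"turn":0,"grip":-1},{"dx":0,"dy":0.15,"dz":0,"turn":0,"grip":-1},{"dx":0,"dy":0.15,"dz":0,"turn":0,"grip":-1}]'; python3 go.py 618.8 -46 135.8 -82
```

```text
t: 18.73
tcp_pos: [627.5, -29.4, 150.7]
ee_rot: [[0.133, 0.023, 0.991], [-0.99, 0.047, 0.132], [-0.044, -0.999, 0.029]]
contact_force: [-0.1, 3.3, 0.9]
grip_width: 25.3
t 18.73 tcp [627.5 -29.4 150.7] head -82.3 w 25.3 F [-0.1  3.3  0.9]
turn -0.06 dx 0.381 dz -0.274 dy 0.373 tilt -0.999
```

```bash
python3 -m pendant '[{"dx":0,"dy":0.15,"dz":0,"turn":0,"grip":-1},{"dx":0,"dy":0.15,"dz":-0.02,"turn":0,"grip":-1},{"dx":0,"dy":0.1,"dz":-0.02,"turn":0,"grip":-1},{"dx":0,"dy":0.06,"dz":0,"turn":0,"grip":-1}]'; python3 go.py 618.8 -46 135.8 -82
```

```text
t: 19.07
tcp_pos: [627.8, -28.4, 134.2]
ee_rot: [[0.136, 0.026, 0.99], [-0.99, 0.045, 0.135], [-0.041, -0.999, 0.032]]
contact_force: [-7.3, 5.7, 19.4]
grip_width: 25.0
t 19.07 tcp [627.8 -28.4 134.2] head -82.2 w 25.0 F [-7.3  5.7 19.4]
turn -0.03 dx 0.404 dz -0.284 dy -0.041 tilt -0.999
```

```bash
python3 -m pendant '[{"dx":0,"dy":0,"dz":0,"turn":0,"grip":1},{"dx":0,"dy":0,"dz":0,"turn":0,"grip":1},{"dx":0,"dy":0,"dz":0,"turn":0,"grip":1},{"dx":0,"dy":0,"dz":0,"turn":0,"grip":1},{"dx":0,"dy":0,"dz":0,"turn":0,"grip":1},{"dx":0,"dy":-0.3,"dz":0,"turn":0,"grip":1},{"dx":0,"dy":-0.5,"dz":0,"turn":0,"grip":1},{"dx":0,"dy":-0.5,"dz":0,"turn":0,"grip":1},{"dx":0,"dy":-0.5,"dz":0,"turn":0,"grip":1},{"dx":0,"dy":-0.4,"dz":0,"turn":0,"grip":1},{"dx":0,"dy":0,"dz":0,"turn":0,"grip":1},{"dx":0,"dy":0,"dz":0,"turn":0,"grip":1}]'; python3 go.py 530 260 235 -89
python3 - <<'E'
from h import *
p=shot('scene');save(p,'s4.png');X,uv=cloud(p)
m=(np.hypot(X[:,0]-622,X[:,1]+27)<40)&(X[:,2]>120)&(X[:,2]<190);print(len(X[m]),X[m].max(0),X[m].min(0))
q=X[(np.hypot(X[:,0]-622,X[:,1]+27)<40)&(X[:,2]>170)&(X[:,2]<183)];rect(q,'top')
E
```

```text
t: 20.07
tcp_pos: [623.8, -37.1, 225.0]
ee_rot: [[0.136, 0.018, 0.991], [-0.99, 0.037, 0.136], [-0.034, -0.999, 0.023]]
contact_force: [-0.2, 0.5, -1.0]
grip_width: 85.1
t 20.07 tcp [623.8 -37.1 225. ] head -82.2 w 85.1 F [-0.2  0.5 -1. ]
turn 1.14 dx -7.468 dz -2.214 dy -0.249 tilt -0.999
460 [637.8 -14.8 178.6] [609.9 -45.4 120.1]
top 224 [623.1 -31.4] [26.9 25.9] ang 8.2 z 175.3
```

```bash
python3 -m pendant '[{"dx":0,"dy":-0.1,"dz":0,"turn":0.6,"grip":1},{"dx":0,"dy":-0.1,"dz":0,"turn":0.55,"grip":1},{"dx":-0.5,"dy":0,"dz":-0.15,"turn":0,"grip":1},{"dx":-0.8,"dy":0,"dz":-0.25,"turn":0,"grip":1},{"dx":-0.8,"dy":0,"dz":-0.25,"turn":0,"grip":1},{"dx":-0.8,"dy":0,"dz":-0.25,"turn":0,"grip":1},{"dx":-0.8,"dy":0,"dz":-0.25,"turn":0,"grip":1},{"dx":-0.8,"dy":0,"dz":-0.25,"turn":0,"grip":1},{"dx":-0.8,"dy":0,"dz":-0.25,"turn":0,"grip":1},{"dx":-0.8,"dy":0,"dz":-0.25,"turn":0,"grip":1},{"dx":-0.5,"dy":0,"dz":-0.15,"turn":0,"grip":1},{"dx":0,"dy":0,"dz":0,"turn":0,"grip":1},{"dx":0,"dy":0,"dz":0,"turn":0,"grip":1}]'; python3 go.py 530.3 260 121 -88
```

```text
t: 21.2
tcp_pos: [529.8, 233.3, 225.8]
ee_rot: [[0.004, -0.008, 1.0], [-1.0, 0.025, 0.004], [-0.025, -1.0, -0.008]]
contact_force: [-0.1, -0.3, -1.1]
grip_width: 85.6
t 21.2 tcp [529.8 233.3 225.8] head -89.8 w 85.6 F [-0.1 -0.3 -1.1]
turn -0.30 dx -0.666 dz 0.037 dy 2.619 tilt -1.0
```

```bash
python3 -m pendant '[{"dx":-0.3,"dy":0,"dz":0,"turn":-0.3,"grip":1},{"dx":-0.35,"dy":0.2,"dz":0,"turn":0,"grip":1},{"dx":0,"dy":0.4,"dz":0,"turn":0,"grip":1},{"dx":0,"dy":0.4,"dz":0,"turn":0,"grip":1},{"dx":0,"dy":0.4,"dz":0,"turn":0,"grip":1},{"dx":0,"dy":0.4,"dz":0,"turn":0,"grip":1},{"dx":0,"dy":0.3,"dz":0,"turn":0,"grip":1},{"dx":0,"dy":0,"dz":0,"turn":0,"grip":1},{"dx":0,"dy":0,"dz":0,"turn":0,"grip":1}]'; python3 go.py 530.3 260 124 -88
```

```text
t: 21.95
tcp_pos: [530.5, 261.9, 132.7]
ee_rot: [[0.031, -0.012, 0.999], [-0.999, 0.022, 0.031], [-0.023, -1.0, -0.011]]
contact_force: [0.4, -0.1, 1.2]
grip_width: 85.6
t 21.95 tcp [530.5 261.9 132.7] head -88.2 w 85.6 F [ 0.4 -0.1  1.2]
turn -0.04 dx 0.047 dz -0.006 dy 0.219 tilt -1.0
```

Close, then pull.

```bash
python3 -m pendant '[{"dx":0.05,"dy":0.15,"dz":-0.04,"turn":0,"grip":1},{"dx":0,"dy":0,"dz":0,"turn":0,"grip":1},{"dx":0,"dy":0,"dz":0,"turn":0,"grip":-1},{"dx":0,"dy":0,"dz":0,"turn":0,"grip":-1},{"dx":0,"dy":0,"dz":0,"turn":0,"grip":-1},{"dx":0,"dy":0,"dz":0,"turn":0,"grip":-1},{"dx":0,"dy":0,"dz":0,"turn":0,"grip":-1},{"dx":0,"dy":0,"dz":0,"turn":0,"grip":-1},{"dx":0,"dy":0,"dz":0,"turn":0,"grip":-1}]'; python3 go.py 530.3 260 124 -88; python3 -m pendant '[{"dx":0,"dy":-0.2,"dz":0,"turn":0,"grip":-1},{"dx":0,"dy":-0.3,"dz":0,"turn":0,"grip":-1},{"dx":0,"dy":-0.3,"dz":0,"turn":0,"grip":-1},{"dx":0,"dy":-0.3,"dz":0,"turn":0,"grip":-1},{"dx":0,"dy":-0.3,"dz":0,"turn":0,"grip":-1},{"dx":0,"dy":-0.3,"dz":0,"turn":0,"grip":-1},{"dx":0,"dy":-0.3,"dz":0,"turn":0,"grip":-1},{"dx":0,"dy":-0.3,"dz":0,"turn":0,"grip":-1},{"dx":0,"dy":0,"dz":0,"turn":0,"grip":-1},{"dx":0,"dy":0,"dz":0,"turn":0,"grip":-1}]'; python3 go.py 555 40 225 -82
```

```text
t: 22.7
tcp_pos: [530.8, 260.5, 129.4]
ee_rot: [[0.03, -0.007, 1.0], [-0.999, 0.026, 0.03], [-0.026, -1.0, -0.006]]
contact_force: [-0.1, -0.6, -2.4]
grip_width: 25.9
t 22.7 tcp [530.8 260.5 129.4] head -88.3 w 25.9 F [-0.1 -0.6 -2.4]
turn -0.05 dx 0.011 dz -0.012 dy 0.135 tilt -1.0
t: 23.53
tcp_pos: [530.7, 257.8, 223.4]
ee_rot: [[0.028, -0.01, 1.0], [-0.999, 0.025, 0.028], [-0.026, -1.0, -0.009]]
contact_force: [0.5, -0.4, -2.9]
grip_width: 25.1
t 23.53 tcp [530.7 257.8 223.4] head -88.4 w 25.1 F [ 0.5 -0.4 -2.9]
turn -1.06 dx 5.476 dz -0.157 dy -0.041 tilt -1.0
```

```bash
python3 go.py 558.7 39.6 220 -82; python3 -m pendant '[{"dx":0,"dy":0,"dz":0,"turn":-0.5,"grip":-1},{"dx":0.3,"dy":0,"dz":0,"turn":-0.55,"grip":-1},{"dx":0.6,"dy":0.04,"dz":0,"turn":0,"grip":-1},{"dx":0.7,"dy":0.04,"dz":0,"turn":0,"grip":-1},{"dx":0.7,"dy":0.04,"dz":0,"turn":0,"grip":-1},{"dx":0.7,"dy":0.04,"dz":0,"turn":0,"grip":-1},{"dx":0.7,"dy":0.04,"dz":0,"turn":0,"grip":-1},{"dx":0.7,"dy":0.04,"dz":0,"turn":0,"grip":-1},{"dx":0.4,"dy":0,"dz":0,"turn":0,"grip":-1},{"dx":0.2,"dy":0,"dz":0,"turn":0,"grip":-1},{"dx":0,"dy":0,"dz":0,"turn":0,"grip":-1},{"dx":0,"dy":0,"dz":0,"turn":0,"grip":-1}]'; python3 go.py 558.7 39.6 180 -82
```

```text
t 23.53 tcp [530.7 257.8 223.4] head -88.4 w 25.1 F [ 0.5 -0.4 -2.9]
turn -1.06 dx 5.498 dz -0.067 dy 0.084 tilt -1.0
t: 24.53
tcp_pos: [553.6, 52.0, 197.2]
ee_rot: [[0.145, -0.027, 0.989], [-0.989, 0.022, 0.145], [-0.026, -0.999, -0.024]]
contact_force: [0.0, 1.4, -2.0]
grip_width: 25.2
t 24.53 tcp [553.6  52.  197.2] head -81.7 w 25.2 F [ 0.   1.4 -2. ]
turn 0.06 dx 0.325 dz 0.082 dy 0.431 tilt -0.999
```

```bash
python3 -m pendant '[{"dx":0.3,"dy":0.05,"dz":0.14,"turn":0,"grip":-1},{"dx":0.05,"dy":0.15,"dz":0,"turn":0,"grip":-1},{"dx":0,"dy":0.15,"dz":0,"turn":0,"grip":-1},{"dx":0,"dy":0,"dz":0,"turn":0,"grip":-1},{"dx":0,"dy":0,"dz":0,"turn":0,"grip":-1}]'; python3 go.py 560.7 40 176 -82
python3 - <<'E'
from h import *
t=np.array(env.state()['tcp_pos'])
p=shot('scene');save(p,'s5.png',(290,170,450,330),4);X,uv=cloud(p)
m=(np.hypot(X[:,0]-t[0],X[:,1]-t[1])<22)
for a in range(-115,-30,17):
    q=X[m&(X[:,2]>t[2]+a)&(X[:,2]<t[2]+a+17)]
    if len(q)>3: print(a,len(q),np.median(q,0)-t,'min',q.min(0)-t,'max',q.max(0)-t)
E
```

```text
t: 24.95
tcp_pos: [561.3, 42.0, 180.6]
ee_rot: [[0.149, -0.028, 0.988], [-0.988, 0.022, 0.15], [-0.026, -0.999, -0.024]]
contact_force: [0.2, -0.6, -1.0]
grip_width: 25.7
t 24.95 tcp [561.3  42.  180.6] head -81.4 w 25.7 F [ 0.2 -0.6 -1. ]
turn 0.10 dx 0.048 dz -0.022 dy 0.116 tilt -0.999
-115 80 [   4.    -0.2 -114.1] min [ -19.8  -18.3 -115. ] max [ 21.7  19.1 -98.6]
-98 30 [  3.   -2.7 -89.5] min [ -2.7  -6.7 -97.6] max [  5.2   5.5 -82. ]
-81 34 [  3.5  -2.7 -72.3] min [ -3.2  -7.4 -80.8] max [  5.9   5.4 -64.4]
-64 9 [  4.3  -0.5 -61.6] min [  1.   -5.5 -63.8] max [  5.1   3.3 -59.4]
-47 112 [  7.7  -4.1 -36.8] min [-10.8 -15.7 -45. ] max [ 14.5  12.5 -31.1]
```

```bash
python3 -m pendant '[{"dx":0.06,"dy":0.1,"dz":-0.02,"turn":0.05,"grip":-1},{"dx":0,"dy":0.12,"dz":0,"turn":0,"grip":-1},{"dx":0,"dy":0.08,"dz":0,"turn":0,"grip":-1},{"dx":0,"dy":0.04,"dz":0,"turn":0,"grip":-1}]'; python3 go.py 560.7 40 169.5 -82
```

```text
t: 25.33
tcp_pos: [561.5, 40.6, 168.9]
ee_rot: [[0.147, -0.024, 0.989], [-0.989, 0.022, 0.147], [-0.025, -0.999, -0.021]]
contact_force: [-2.6, 1.4, 14.4]
grip_width: 25.6
t 25.33 tcp [561.5  40.6 168.9] head -81.6 w 25.6 F [-2.6  1.4 14.4]
turn 0.07 dx 0.012 dz -0.022 dy -0.015 tilt -0.999
```

On the floor at 169. Ease the load and slide.

```bash
python3 -m pendant '[{"dx":0.06,"dy":-0.02,"dz":-0.02,"turn":0.05,"grip":-1},{"dx":0.06,"dy":0,"dz":0,"turn":0,"grip":-1},{"dx":0.06,"dy":0,"dz":0,"turn":0,"grip":-1},{"dx":0.06,"dy":0,"dz":0,"turn":0,"grip":-1},{"dx":0.06,"dy":0,"dz":0,"turn":0,"grip":-1},{"dx":0.06,"dy":0,"dz":0,"turn":0,"grip":-1}]'; python3 -m pendant '[{"dx":0.06,"dy":0,"dz":0,"turn":0,"grip":-1},{"dx":0.06,"dy":0,"dz":0,"turn":0,"grip":-1},{"dx":0.06,"dy":0,"dz":0,"turn":0,"grip":-1},{"dx":0.06,"dy":0,"dz":0,"turn":0,"grip":-1}]'; python3 go.py 564 -10 169.5 -82
```

```text
t: 25.83
tcp_pos: [562.8, 25.7, 169.1]
ee_rot: [[0.142, -0.024, 0.99], [-0.99, 0.023, 0.142], [-0.026, -0.999, -0.02]]
contact_force: [-0.8, 2.1, 0.7]
grip_width: 25.4
t: 26.17
tcp_pos: [564.8, 15.5, 169.1]
ee_rot: [[0.142, -0.022, 0.99], [-0.99, 0.023, 0.142], [-0.026, -0.999, -0.019]]
contact_force: [0.1, 0.8, -0.7]
grip_width: 25.3
t 26.17 tcp [564.8  15.5 169.1] head -81.9 w 25.3 F [ 0.1  0.8 -0.7]
turn 0.02 dx 0.627 dz -0.109 dy -0.010 tilt -0.999
```

```bash
python3 -m pendant '[{"dx":0.06,"dy":0.015,"dz":0,"turn":0,"grip":-1},{"dx":0.06,"dy":0.01,"dz":0,"turn":0,"grip":-1},{"dx":0.06,"dy":0.01,"dz":0,"turn":0,"grip":-1},{"dx":0.06,"dy":0.005,"dz":0,"turn":0,"grip":-1}]'; python3 -m pendant '[{"dx":0.06,"dy":0.005,"dz":0,"turn":0,"grip":-1},{"dx":0.06,"dy":0.005,"dz":0,"turn":0,"grip":-1},{"dx":0.06,"dy":0.005,"dz":0,"turn":0,"grip":-1},{"dx":0.06,"dy":0.005,"dz":0,"turn":0,"grip":-1}]'; python3 go.py 564 -50 169.5 -82
```

```text
t: 26.5
tcp_pos: [567.2, 6.4, 169.1]
ee_rot: [[0.142, -0.019, 0.99], [-0.989, 0.026, 0.143], [-0.029, -0.999, -0.015]]
contact_force: [-1.5, 3.2, 3.3]
grip_width: 25.4
t: 26.83
tcp_pos: [568.5, -2.6, 169.1]
ee_rot: [[0.142, -0.018, 0.99], [-0.989, 0.029, 0.143], [-0.031, -0.999, -0.014]]
contact_force: [-1.9, 4.1, 3.7]
grip_width: 25.2
t 26.83 tcp [568.5  -2.6 169.1] head -81.8 w 25.2 F [-1.9  4.1  3.7]
turn 0.03 dx 1.157 dz -0.276 dy -0.011 tilt -0.999
```

```bash
python3 -m pendant '[{"dx":0.06,"dy":0,"dz":-0.02,"turn":0,"grip":-1},{"dx":0.06,"dy":0.005,"dz":0,"turn":0,"grip":-1},{"dx":0.06,"dy":0.005,"dz":0,"turn":0,"grip":-1},{"dx":0.06,"dy":0.005,"dz":0,"turn":0,"grip":-1}]'; python3 -m pendant '[{"dx":0.06,"dy":0.005,"dz":0,"turn":0,"grip":-1},{"dx":0.06,"dy":0.005,"dz":0,"turn":0,"grip":-1},{"dx":0.06,"dy":0.005,"dz":0,"turn":0,"grip":-1},{"dx":0.06,"dy":0.005,"dz":0,"turn":0,"grip":-1}]'; python3 go.py 564 -50 169.5 -82
```

```text
t: 27.17
tcp_pos: [569.7, -12.8, 168.9]
ee_rot: [[0.143, -0.017, 0.99], [-0.989, 0.029, 0.143], [-0.031, -0.999, -0.012]]
contact_force: [-2.6, 4.5, 4.3]
grip_width: 25.1
t: 27.5
tcp_pos: [570.3, -24.8, 165.9]
ee_rot: [[0.142, -0.019, 0.99], [-0.989, 0.027, 0.143], [-0.029, -0.999, -0.015]]
contact_force: [-0.8, 6.8, 4.0]
grip_width: 25.5
t 27.5 tcp [570.3 -24.8 165.9] head -81.8 w 25.5 F [-0.8  6.8  4. ]
turn 0.03 dx 0.602 dz -0.244 dy -0.091 tilt -0.999
```

Dropped 3 mm: same signature. Push home.

```bash
python3 -m pendant '[{"dx":-0.04,"dy":0.1,"dz":0,"turn":0,"grip":-1},{"dx":0,"dy":0.15,"dz":0,"turn":0,"grip":-1},{"dx":0,"dy":0.15,"dz":0,"turn":0,"grip":-1}]'; python3 -m pendant '[{"dx":0,"dy":0.15,"dz":0,"turn":0,"grip":-1},{"dx":0,"dy":0.15,"dz":-0.02,"turn":0,"grip":-1},{"dx":0,"dy":0.1,"dz":-0.02,"turn":0,"grip":-1},{"dx":0,"dy":0.06,"dz":0,"turn":0,"grip":-1}]'; python3 go.py 564 -50 134.5 -82
```

```text
t: 27.75
tcp_pos: [570.7, -22.6, 150.0]
ee_rot: [[0.141, -0.017, 0.99], [-0.99, 0.029, 0.141], [-0.031, -0.999, -0.012]]
contact_force: [-1.6, 4.0, 0.2]
grip_width: 25.6
t: 28.08
tcp_pos: [570.8, -22.6, 132.4]
ee_rot: [[0.144, -0.013, 0.989], [-0.989, 0.026, 0.144], [-0.028, -1.0, -0.009]]
contact_force: [-7.6, 5.9, 22.7]
grip_width: 25.6
t 28.08 tcp [570.8 -22.6 132.4] head -81.7 w 25.6 F [-7.6  5.9 22.7]
turn 0.05 dx 0.656 dz -0.263 dy -0.052 tilt -1.0
```

Home. Release, raise, go to probe 1 at (460,264).

```bash
python3 -m pendant '[{"dx":0,"dy":0,"dz":0,"turn":0,"grip":1},{"dx":0,"dy":0,"dz":0,"turn":0,"grip":1},{"dx":0,"dy":0,"dz":0,"turn":0,"grip":1},{"dx":0,"dy":0,"dz":0,"turn":0,"grip":1},{"dx":0,"dy":0,"dz":0,"turn":0,"grip":1},{"dx":0,"dy":-0.3,"dz":0,"turn":0,"grip":1},{"dx":0,"dy":-0.5,"dz":0,"turn":0,"grip":1},{"dx":0,"dy":-0.5,"dz":0,"turn":0,"grip":1},{"dx":0,"dy":-0.5,"dz":0,"turn":0,"grip":1},{"dx":0,"dy":-0.4,"dz":0,"turn":0,"grip":1},{"dx":0,"dy":-0.2,"dz":0,"turn":0,"grip":1},{"dx":0,"dy":0,"dz":0,"turn":0,"grip":1}]'; python3 go.py 460.3 264.2 230 -88.5
```

```text
t: 29.08
tcp_pos: [569.5, -29.4, 226.0]
ee_rot: [[0.144, -0.026, 0.989], [-0.989, 0.018, 0.144], [-0.021, -1.0, -0.023]]
contact_force: [0.3, -1.3, -0.5]
grip_width: 85.7
t 29.08 tcp [569.5 -29.4 226. ] head -81.7 w 85.7 F [ 0.3 -1.3 -0.5]
turn 1.13 dx -7.409 dz -2.538 dy -0.100 tilt -1.0
```

```bash
python3 -m pendant '[{"dx":0,"dy":-0.1,"dz":0,"turn":0.6,"grip":1},{"dx":0,"dy":-0.1,"dz":0,"turn":0.55,"grip":1},{"dx":-0.5,"dy":0,"dz":-0.15,"turn":0,"grip":1},{"dx":-0.8,"dy":0,"dz":-0.27,"turn":0,"grip":1},{"dx":-0.8,"dy":0,"dz":-0.27,"turn":0,"grip":1},{"dx":-0.8,"dy":0,"dz":-0.27,"turn":0,"grip":1},{"dx":-0.8,"dy":0,"dz":-0.27,"turn":0,"grip":1},{"dx":-0.8,"dy":0,"dz":-0.27,"turn":0,"grip":1},{"dx":-0.8,"dy":0,"dz":-0.27,"turn":0,"grip":1},{"dx":-0.8,"dy":0,"dz":-0.27,"turn":0,"grip":1},{"dx":-0.6,"dy":0,"dz":-0.2,"turn":0,"grip":1},{"dx":-0.2,"dy":0,"dz":-0.1,"turn":0,"grip":1},{"dx":0,"dy":0,"dz":0,"turn":0,"grip":1},{"dx":0,"dy":0,"dz":0,"turn":0,"grip":1}]'
python3 - <<'E'
from h import *
p=shot('wrist')
X,uv=cloud(p)
for x,y in ((390.5,268.7),(459.8,264.4)):
    m=(np.hypot(X[:,0]-x,X[:,1]-y)<30)&(X[:,2]>165)&(X[:,2]<178)
    if m.sum()>30: rect(X[m],'grip')
E
python3 go.py 460.3 264.2 124 -88.5
```

```text
t: 30.25
tcp_pos: [461.5, 252.4, 223.4]
ee_rot: [[0.01, -0.052, 0.999], [-1.0, 0.006, 0.01], [-0.007, -0.999, -0.052]]
contact_force: [-0.5, -0.2, 0.4]
grip_width: 85.2
grip 1912 [390.2 268.5] [26.3 27.3] ang 80.5 z 171.6
grip 2449 [459.9 264.4] [25.9 26. ] ang 0.6 z 171.7
t 30.3 tcp [461.5 252.  223.3] head -89.5 w 85.5 F [ 0.3  0.3 -0.1]
turn -0.17 dx -0.306 dz -0.023 dy 2.482 tilt -0.999
```

```bash
python3 -m pendant '[{"dx":-0.28,"dy":0,"dz":0.05,"turn":-0.1,"grip":1},{"dx":0,"dy":0.3,"dz":0,"turn":0,"grip":1},{"dx":0,"dy":0.4,"dz":0,"turn":0,"grip":1},{"dx":0,"dy":0.4,"dz":0,"turn":0,"grip":1},{"dx":0,"dy":0.4,"dz":0,"turn":0,"grip":1},{"dx":0,"dy":0.4,"dz":0,"turn":0,"grip":1},{"dx":0,"dy":0.3,"dz":0,"turn":0,"grip":1},{"dx":0,"dy":0,"dz":0,"turn":0,"grip":1},{"dx":0,"dy":0,"dz":0,"turn":0,"grip":1}]'; python3 go.py 459.5 264.3 124 -89
```

```text
t: 31.05
tcp_pos: [466.2, 259.1, 131.9]
ee_rot: [[0.007, -0.048, 0.999], [-1.0, 0.008, 0.008], [-0.009, -0.999, -0.048]]
contact_force: [1.2, -0.0, 0.6]
grip_width: 85.5
t 31.05 tcp [466.2 259.1 131.9] head -89.6 w 85.5 F [ 1.2 -0.   0.6]
turn -0.10 dx -0.132 dz -0.166 dy 0.199 tilt -0.999
```

```bash
python3 -m pendant '[{"dx":-0.13,"dy":0.1,"dz":-0.18,"turn":-0.08,"grip":1},{"dx":0,"dy":0.08,"dz":0,"turn":0,"grip":1},{"dx":0,"dy":0,"dz":0,"turn":0,"grip":1},{"dx":0,"dy":0,"dz":0,"turn":0,"grip":1}]'; python3 go.py 459.5 264.3 124 -89; python3 -m pendant '[{"dx":0,"dy":0,"dz":0,"turn":0,"grip":-1},{"dx":0,"dy":0,"dz":0,"turn":0,"grip":-1},{"dx":0,"dy":0,"dz":0,"turn":0,"grip":-1},{"dx":0,"dy":0,"dz":0,"turn":0,"grip":-1},{"dx":0,"dy":0,"dz":0,"turn":0,"grip":-1},{"dx":0,"dy":0,"dz":0,"turn":0,"grip":-1},{"dx":0,"dy":0,"dz":0,"turn":0,"grip":-1}]'; python3 go.py 459.9 264.4 124 -89; python3 -m pendant '[{"dx":0,"dy":-0.2,"dz":0,"turn":0,"grip":-1},{"dx":0,"dy":-0.3,"dz":0,"turn":0,"grip":-1},{"dx":0,"dy":-0.3,"dz":0,"turn":0,"grip":-1},{"dx":0,"dy":-0.3,"dz":0,"turn":0,"grip":-1},{"dx":0,"dy":-0.3,"dz":0,"turn":0,"grip":-1},{"dx":0,"dy":-0.3,"dz":0,"turn":0,"grip":-1},{"dx":0,"dy":-0.3,"dz":0,"turn":0,"grip":-1},{"dx":0,"dy":-0.3,"dz":0,"turn":0,"grip":-1},{"dx":0,"dy":0,"dz":0,"turn":0,"grip":-1},{"dx":0,"dy":0,"dz":0,"turn":0,"grip":-1}]'; python3 go.py 504 32 220 -82
```

```text
t: 31.38
tcp_pos: [460.0, 265.1, 126.8]
ee_rot: [[0.015, -0.045, 0.999], [-1.0, 0.011, 0.016], [-0.012, -0.999, -0.045]]
contact_force: [-0.1, -0.4, 0.6]
grip_width: 85.5
t 31.38 tcp [460.  265.1 126.8] head -89.1 w 85.5 F [-0.1 -0.4  0.6]
turn -0.02 dx 0.020 dz -0.013 dy 0.069 tilt -0.999
t: 31.97
tcp_pos: [460.7, 265.9, 128.8]
ee_rot: [[0.016, -0.042, 0.999], [-1.0, 0.013, 0.017], [-0.014, -0.999, -0.042]]
contact_force: [-0.3, 0.6, 0.2]
grip_width: 25.6
t 31.97 tcp [460.7 265.9 128.8] head -89.1 w 25.6 F [-0.3  0.6  0.2]
turn -0.01 dx 0.037 dz -0.022 dy 0.120 tilt -0.999
t: 32.8
tcp_pos: [463.0, 263.8, 222.7]
ee_rot: [[0.013, -0.048, 0.999], [-1.0, 0.012, 0.014], [-0.012, -0.999, -0.048]]
contact_force: [-0.3, 0.1, -1.4]
grip_width: 25.0
t 32.8 tcp [463.  263.8 222.7] head -89.2 w 25.0 F [-0.3  0.1 -1.4]
turn -1.21 dx 5.882 dz 0.209 dy 0.067 tilt -0.999
```

```bash
python3 -m pendant '[{"dx":0,"dy":0,"dz":0,"turn":-0.6,"grip":-1},{"dx":0.3,"dy":0,"dz":0,"turn":-0.6,"grip":-1},{"dx":0.6,"dy":0.04,"dz":0.03,"turn":0,"grip":-1},{"dx":0.7,"dy":0.04,"dz":0.03,"turn":0,"grip":-1},{"dx":0.7,"dy":0.04,"dz":0.03,"turn":0,"grip":-1},{"dx":0.7,"dy":0.04,"dz":0.03,"turn":0,"grip":-1},{"dx":0.7,"dy":0.04,"dz":0.03,"turn":0,"grip":-1},{"dx":0.7,"dy":0.04,"dz":0.03,"turn":0,"grip":-1},{"dx":0.7,"dy":0.04,"dz":0.03,"turn":0,"grip":-1},{"dx":0.4,"dy":0,"dz":0.03,"turn":0,"grip":-1},{"dx":0.2,"dy":0,"dz":0,"turn":0,"grip":-1},{"dx":0,"dy":0,"dz":0,"turn":0,"grip":-1},{"dx":0,"dy":0,"dz":0,"turn":0,"grip":-1}]'; python3 go.py 505.5 33 180 -82
```

```text
t: 33.88
tcp_pos: [498.8, 29.4, 195.3]
ee_rot: [[0.146, -0.067, 0.987], [-0.989, 0.007, 0.146], [-0.017, -0.998, -0.065]]
contact_force: [0.8, 0.8, -1.3]
grip_width: 25.5
t 33.88 tcp [498.8  29.4 195.3] head -81.6 w 25.5 F [ 0.8  0.8 -1.3]
turn 0.06 dx -0.066 dz 0.178 dy 0.383 tilt -0.998
```

```bash
python3 -m pendant '[{"dx":-0.07,"dy":0.05,"dz":0.2,"turn":0.05,"grip":-1},{"dx":0,"dy":0.15,"dz":0.07,"turn":0,"grip":-1},{"dx":0,"dy":0.1,"dz":0,"turn":0,"grip":-1},{"dx":0,"dy":0,"dz":0,"turn":0,"grip":-1},{"dx":0,"dy":0,"dz":0,"turn":0,"grip":-1}]'; python3 go.py 507.5 33.6 176 -82
python3 - <<'E'
from h import *
t=np.array(env.state()['tcp_pos'])
p=shot('scene');save(p,'s6.png',(290,170,450,330),4);X,uv=cloud(p)
m=(np.hypot(X[:,0]-t[0],X[:,1]-t[1])<22)
for a in range(-112,-30,17):
    q=X[m&(X[:,2]>t[2]+a)&(X[:,2]<t[2]+a+17)]
    if len(q)>3: print(a,len(q),np.median(q,0)-t,'min',q.min(0)-t,'max',q.max(0)-t)
E
```

```text
t: 34.3
tcp_pos: [509.1, 38.3, 180.6]
ee_rot: [[0.145, -0.067, 0.987], [-0.989, 0.007, 0.146], [-0.017, -0.998, -0.066]]
contact_force: [0.0, -0.9, -1.6]
grip_width: 25.5
t 34.3 tcp [509.1  38.3 180.6] head -81.7 w 25.5 F [ 0.  -0.9 -1.6]
turn 0.06 dx 0.111 dz -0.055 dy 0.116 tilt -0.998
-112 23 [   2.2   -2.9 -102.6] min [  -1.9   -8.  -109.1] max [  4.9   4.7 -96.7]
-95 38 [  2.7  -2.7 -87.3] min [ -5.1  -8.3 -94.1] max [  5.5   5.2 -78.8]
-78 35 [  3.   -3.4 -68.2] min [ -4.2  -8.3 -77.6] max [  6.8   5.2 -61.2]
-61 9 [  3.8  -4.  -57.5] min [  1.6  -7.5 -59.9] max [ 11.1   3.  -44.3]
-44 111 [  7.9  -5.1 -36.2] min [-10.8 -16.3 -43.1] max [ 15.3  11.5 -28.6]
```

```bash
python3 -m pendant '[{"dx":0.14,"dy":0,"dz":-0.07,"turn":0.05,"grip":-1},{"dx":0,"dy":0.1,"dz":0,"turn":0,"grip":-1},{"dx":0,"dy":0.12,"dz":0,"turn":0,"grip":-1},{"dx":0,"dy":0.06,"dz":0,"turn":0,"grip":-1},{"dx":0,"dy":0.03,"dz":0,"turn":0,"grip":-1}]'; python3 go.py 506.5 33 169.5 -82
```

```text
t: 34.77
tcp_pos: [506.3, 32.2, 168.5]
ee_rot: [[0.14, -0.065, 0.988], [-0.99, 0.008, 0.141], [-0.017, -0.998, -0.063]]
contact_force: [-1.2, 1.2, 7.3]
grip_width: 25.5
t 34.77 tcp [506.3  32.2 168.5] head -81.9 w 25.5 F [-1.2  1.2  7.3]
turn 0.01 dx -0.019 dz 0.008 dy -0.024 tilt -0.998
```

On the floor. Slide.

```bash
python3 -m pendant '[{"dx":0.06,"dy":0,"dz":0,"turn":0,"grip":-1},{"dx":0.06,"dy":0.005,"dz":0,"turn":0,"grip":-1},{"dx":0.06,"dy":0.005,"dz":0,"turn":0,"grip":-1},{"dx":0.06,"dy":0.005,"dz":0,"turn":0,"grip":-1},{"dx":0.06,"dy":0.005,"dz":0,"turn":0,"grip":-1}]'; python3 -m pendant '[{"dx":0.06,"dy":0.005,"dz":0,"turn":0,"grip":-1},{"dx":0.06,"dy":0.005,"dz":0,"turn":0,"grip":-1},{"dx":0.06,"dy":0.005,"dz":0,"turn":0,"grip":-1},{"dx":0.06,"dy":0.005,"dz":0,"turn":0,"grip":-1}]'; python3 go.py 506.5 33 169.5 -82
```

```text
t: 35.18
tcp_pos: [509.1, 20.5, 168.7]
ee_rot: [[0.141, -0.062, 0.988], [-0.99, 0.01, 0.142], [-0.019, -0.998, -0.06]]
contact_force: [-0.4, 1.7, 1.9]
grip_width: 25.4
t: 35.52
tcp_pos: [511.3, 10.6, 168.6]
ee_rot: [[0.141, -0.059, 0.988], [-0.99, 0.012, 0.142], [-0.02, -0.998, -0.057]]
contact_force: [-0.5, 3.7, 2.3]
grip_width: 25.2
t 35.52 tcp [511.3  10.6 168.6] head -81.9 w 25.2 F [-0.5  3.7  2.3]
turn 0.02 dx -0.571 dz -0.041 dy -0.022 tilt -0.998
```

```bash
python3 -m pendant '[{"dx":0.06,"dy":0.01,"dz":-0.02,"turn":0,"grip":-1},{"dx":0.06,"dy":0.005,"dz":0,"turn":0,"grip":-1},{"dx":0.06,"dy":0.005,"dz":0,"turn":0,"grip":-1},{"dx":0.06,"dy":0.005,"dz":0,"turn":0,"grip":-1}]'; python3 -m pendant '[{"dx":0.06,"dy":0.005,"dz":0,"turn":0,"grip":-1},{"dx":0.06,"dy":0.005,"dz":0,"turn":0,"grip":-1},{"dx":0.06,"dy":0.005,"dz":0,"turn":0,"grip":-1},{"dx":0.06,"dy":0.005,"dz":0,"turn":0,"grip":-1}]'; python3 go.py 506.5 33 169.5 -82
```

```text
t: 35.85
tcp_pos: [512.5, 1.1, 168.6]
ee_rot: [[0.141, -0.057, 0.988], [-0.99, 0.014, 0.142], [-0.022, -0.998, -0.055]]
contact_force: [-1.4, 3.8, 5.5]
grip_width: 25.3
t: 36.18
tcp_pos: [513.7, -8.1, 168.6]
ee_rot: [[0.141, -0.057, 0.988], [-0.99, 0.016, 0.142], [-0.024, -0.998, -0.054]]
contact_force: [-1.2, 4.6, 5.9]
grip_width: 25.3
t 36.18 tcp [513.7  -8.1 168.6] head -81.9 w 25.3 F [-1.2  4.6  5.9]
turn 0.02 dx -1.042 dz -0.035 dy -0.023 tilt -0.998
```

```bash
python3 -m pendant '[{"dx":0.06,"dy":0,"dz":-0.01,"turn":0,"grip":-1},{"dx":0.06,"dy":0.005,"dz":0,"turn":0,"grip":-1},{"dx":0.06,"dy":0.005,"dz":0,"turn":0,"grip":-1},{"dx":0.06,"dy":0.005,"dz":0,"turn":0,"grip":-1}]'; python3 -m pendant '[{"dx":0.06,"dy":0.005,"dz":0,"turn":0,"grip":-1},{"dx":0.06,"dy":0.005,"dz":0,"turn":0,"grip":-1},{"dx":0.06,"dy":0.005,"dz":0,"turn":0,"grip":-1},{"dx":0.06,"dy":0.005,"dz":0,"turn":0,"grip":-1}]'; python3 go.py 506.5 33 169.5 -82
```

```text
t: 36.52
tcp_pos: [514.9, -17.8, 168.6]
ee_rot: [[0.141, -0.056, 0.988], [-0.99, 0.018, 0.142], [-0.026, -0.998, -0.053]]
contact_force: [-2.0, 4.0, 6.4]
grip_width: 25.5
t: 36.85
tcp_pos: [516.1, -27.0, 168.6]
ee_rot: [[0.141, -0.056, 0.988], [-0.99, 0.02, 0.142], [-0.028, -0.998, -0.052]]
contact_force: [-1.0, 4.9, 5.6]
grip_width: 25.3
t 36.85 tcp [516.1 -27.  168.6] head -81.9 w 25.3 F [-1.   4.9  5.6]
turn 0.02 dx -1.520 dz -0.030 dy -0.023 tilt -0.998
```

```bash
python3 -m pendant '[{"dx":0.06,"dy":0,"dz":-0.01,"turn":0,"grip":-1},{"dx":0.06,"dy":0.005,"dz":0,"turn":0,"grip":-1},{"dx":0.06,"dy":0.005,"dz":0,"turn":0,"grip":-1},{"dx":0.06,"dy":0.005,"dz":0,"turn":0,"grip":-1}]'; python3 -m pendant '[{"dx":0.06,"dy":0.005,"dz":0,"turn":0,"grip":-1},{"dx":0.06,"dy":0.005,"dz":0,"turn":0,"grip":-1},{"dx":0.06,"dy":0.005,"dz":0,"turn":0,"grip":-1},{"dx":0.06,"dy":0.005,"dz":0,"turn":0,"grip":-1}]'; python3 go.py 506.5 33 169.5 -82
```

```text
t: 37.18
tcp_pos: [517.4, -37.2, 168.4]
ee_rot: [[0.141, -0.055, 0.988], [-0.99, 0.021, 0.143], [-0.029, -0.998, -0.051]]
contact_force: [-0.9, 2.2, 4.1]
grip_width: 25.3
t: 37.52
tcp_pos: [517.5, -48.2, 165.0]
ee_rot: [[0.14, -0.058, 0.988], [-0.99, 0.021, 0.141], [-0.029, -0.998, -0.055]]
contact_force: [-2.5, 12.6, 6.2]
grip_width: 25.7
t 37.52 tcp [517.5 -48.2 165. ] head -82.0 w 25.7 F [-2.5 12.6  6.2]
turn 0.01 dx -2.049 dz 0.010 dy -0.112 tilt -0.998
```

Dropped in again. Back off a little and push home.

```bash
python3 -m pendant '[{"dx":-0.06,"dy":0.1,"dz":0,"turn":0,"grip":-1},{"dx":0,"dy":0.15,"dz":0.01,"turn":0,"grip":-1},{"dx":0,"dy":0.15,"dz":0.01,"turn":0,"grip":-1}]'; python3 -m pendant '[{"dx":0,"dy":0.15,"dz":0.01,"turn":0,"grip":-1},{"dx":0,"dy":0.15,"dz":0,"turn":0,"grip":-1},{"dx":0,"dy":0.1,"dz":0,"turn":0,"grip":-1},{"dx":0,"dy":0.06,"dz":0,"turn":0,"grip":-1}]'; python3 go.py 564 -50 133.5 -82
```

```text
t: 37.77
tcp_pos: [517.5, -45.8, 148.7]
ee_rot: [[0.139, -0.057, 0.989], [-0.99, 0.022, 0.14], [-0.03, -0.998, -0.053]]
contact_force: [0.9, 3.0, -0.0]
grip_width: 25.5
t: 38.1
tcp_pos: [518.3, -45.5, 131.7]
ee_rot: [[0.142, -0.056, 0.988], [-0.989, 0.019, 0.143], [-0.027, -0.998, -0.052]]
contact_force: [-7.1, 6.3, 24.6]
grip_width: 25.3
t 38.1 tcp [518.3 -45.5 131.7] head -81.8 w 25.3 F [-7.1  6.3 24.6]
turn 0.03 dx 0.271 dz 1.116 dy -0.044 tilt -0.998
```

```bash
python3 -m pendant '[{"dx":0,"dy":0,"dz":0,"turn":0,"grip":1},{"dx":0,"dy":0,"dz":0,"turn":0,"grip":1},{"dx":0,"dy":0,"dz":0,"turn":0,"grip":1},{"dx":0,"dy":0,"dz":0,"turn":0,"grip":1},{"dx":0,"dy":0,"dz":0,"turn":0,"grip":1},{"dx":0,"dy":-0.3,"dz":0,"turn":0,"grip":1},{"dx":0,"dy":-0.3,"dz":0,"turn":0,"grip":1},{"dx":0,"dy":-0.3,"dz":0,"turn":0,"grip":1},{"dx":0,"dy":-0.3,"dz":0,"turn":0,"grip":1},{"dx":0,"dy":-0.3,"dz":0,"turn":0,"grip":1},{"dx":0,"dy":-0.3,"dz":0,"turn":0,"grip":1},{"dx":0,"dy":-0.3,"dz":0,"turn":0,"grip":1},{"dx":0,"dy":-0.3,"dz":0,"turn":0,"grip":1},{"dx":0,"dy":0,"dz":0,"turn":0,"grip":1}]'; python3 go.py 390.3 268.6 230 -99.5;  python3 go.py 390.3 268.6 230 -82
```

```text
t: 39.27
tcp_pos: [520.8, -51.1, 224.9]
ee_rot: [[0.141, -0.071, 0.987], [-0.99, 0.012, 0.143], [-0.022, -0.997, -0.069]]
contact_force: [0.9, 0.7, 0.4]
grip_width: 85.2
t 39.27 tcp [520.8 -51.1 224.9] head -81.9 w 85.2 F [0.9 0.7 0.4]
turn 2.94 dx -7.345 dz -4.536 dy -0.127 tilt -0.997
t 39.27 tcp [520.8 -51.1 224.9] head -81.9 w 85.2 F [0.9 0.7 0.4]
turn 0.02 dx -8.369 dz -2.117 dy -0.127 tilt -0.997
```

```bash
python3 -m pendant '[{"dx":0,"dy":0,"dz":0.9,"turn":0,"grip":1},{"dx":0,"dy":0,"dz":0.9,"turn":0,"grip":1},{"dx":0,"dy":0,"dz":0.9,"turn":0,"grip":1},{"dx":0,"dy":0,"dz":0,"turn":0,"grip":1}]'; python3 go.py 520 -51 225 -82;python3 -m pendant '[{"dx":0,"dy":0,"dz":-0.25,"turn":0,"grip":1},{"dx":0,"dy":0,"dz":-0.25,"turn":0,"grip":1},{"dx":0,"dy":0,"dz":-0.25,"turn":0,"grip":1},{"dx":0,"dy":0,"dz":-0.25,"turn":0,"grip":1},{"dx":0,"dy":0,"dz":-0.25,"turn":0,"grip":1},{"dx":0,"dy":0,"dz":-0.25,"turn":0,"grip":1},{"dx":0,"dy":0,"dz":-0.25,"turn":0,"grip":1},{"dx":0,"dy":0,"dz":-0.25,"turn":0,"grip":1},{"dx":0,"dy":0,"dz":-0.25,"turn":0,"grip":1},{"dx":0,"dy":0,"dz":0,"turn":0,"grip":1}]'; python3 go.py 520.8 -51 225 -82
```

```text
t: 39.6
tcp_pos: [626.6, -36.2, 213.1]
ee_rot: [[0.14, -0.077, 0.987], [-0.99, 0.012, 0.141], [-0.023, -0.997, -0.075]]
contact_force: [-0.1, 0.1, -0.4]
grip_width: 85.7
t 39.6 tcp [626.6 -36.2 213.1] head -82.0 w 85.7 F [-0.1  0.1 -0.4]
turn 0.01 dx -0.005 dz -2.689 dy -0.298 tilt -0.997
t: 40.43
tcp_pos: [513.9, -52.6, 215.2]
ee_rot: [[0.137, -0.093, 0.986], [-0.99, 0.012, 0.139], [-0.025, -0.996, -0.09]]
contact_force: [-0.6, 0.3, -0.0]
grip_width: 85.2
t 40.43 tcp [513.9 -52.6 215.2] head -82.1 w 85.2 F [-0.6  0.3 -0. ]
turn -0.02 dx -0.015 dz 0.176 dy -0.245 tilt -0.996
```

```bash
python3 -m pendant '[{"dx":-0.8,"dy":-0.1,"dz":0,"turn":0,"grip":1},{"dx":-0.8,"dy":-0.1,"dz":0,"turn":0,"grip":1},{"dx":-0.8,"dy":0,"dz":0,"turn":0,"grip":1},{"dx":-0.8,"dy":0,"dz":0,"turn":0,"grip":1},{"dx":-0.8,"dy":0,"dz":0,"turn":0,"grip":1},{"dx":-0.8,"dy":0,"dz":0,"turn":0,"grip":1},{"dx":0,"dy":0,"dz":0,"turn":0,"grip":1},{"dx":0,"dy":0,"dz":0,"turn":0,"grip":1}]'|sed -n 2,3p; python3 -m pendant '[{"dx":0,"dy":0.3,"dz":0,"turn":0,"grip":1},{"dx":0,"dy":0.3,"dz":0,"turn":0,"grip":1},{"dx":0,"dy":0.3,"dz":0,"turn":0,"grip":1},{"dx":0,"dy":0.3,"dz":0,"turn":0,"grip":1},{"dx":0,"dy":0.3,"dz":0,"turn":0,"grip":1},{"dx":0,"dy":0.3,"dz":0,"turn":0,"grip":1},{"dx":0,"dy":0,"dz":0,"turn":0,"grip":1}]'|sed -n 2,3p; python3 -m pendant '[{"dx":0,"dy":-1,"dz":0,"turn":0,"grip":1},{"dx":0,"dy":-1,"dz":0,"turn":0,"grip":1},{"dx":0,"dy":0,"dz":0,"turn":0,"grip":1}]'|sed -n 2,3p
```

```text
tcp_pos: [477.9, 140.2, 230.8]
ee_rot: [[0.132, -0.089, 0.987], [-0.991, 0.015, 0.134], [-0.027, -0.996, -0.086]]
tcp_pos: [468.0, 134.6, 158.1]
ee_rot: [[0.127, -0.085, 0.988], [-0.991, 0.017, 0.129], [-0.028, -0.996, -0.082]]
tcp_pos: [472.8, 128.6, 238.8]
ee_rot: [[0.124, -0.093, 0.988], [-0.992, 0.011, 0.126], [-0.022, -0.996, -0.09]]
```

```bash
python3 -m pendant '[{"dx":0,"dy":0,"dz":0.25,"turn":0,"grip":1},{"dx":0,"dy":0,"dz":0.25,"turn":0,"grip":1},{"dx":0,"dy":0,"dz":0.25,"turn":0,"grip":1},{"dx":0,"dy":0,"dz":0.25,"turn":0,"grip":1},{"dx":0,"dy":0,"dz":0.25,"turn":0,"grip":1},{"dx":0,"dy":0,"dz":0.25,"turn":0,"grip":1},{"dx":0,"dy":0,"dz":0.25,"turn":0,"grip":1},{"dx":0,"dy":0,"dz":0.25,"turn":0,"grip":1},{"dx":0,"dy":0,"dz":0.25,"turn":0,"grip":1},{"dx":0,"dy":0,"dz":0.25,"turn":0,"grip":1},{"dx":0,"dy":0,"dz":0,"turn":0,"grip":1}]'|sed -n 2,3p; python3 -m pendant '[{"dx":0,"dy":0,"dz":-1,"turn":0,"grip":1},{"dx":0,"dy":0,"dz":-1,"turn":0,"grip":1},{"dx":0,"dy":0,"dz":-1,"turn":0,"grip":1},{"dx":0,"dy":0,"dz":0,"turn":0,"grip":1}]'|sed -n 2,3p
```

```text
tcp_pos: [581.1, 138.3, 230.0]
ee_rot: [[0.12, -0.091, 0.989], [-0.993, 0.012, 0.121], [-0.023, -0.996, -0.089]]
tcp_pos: [459.2, 122.6, 232.0]
ee_rot: [[0.116, -0.106, 0.988], [-0.993, 0.005, 0.117], [-0.017, -0.994, -0.105]]
```

```bash
cat > go.py <<'E'
import sys
from h import *
from scipy.spatial.transform import Rotation as Ro
x,y,z,h=map(float,sys.argv[1:5]);s=env.state();R=np.array(s['ee_rot']);t=np.array(s['tcp_pos'])
a=np.degrees(np.arctan2(R[1,0],R[0,0]));d=(h-a+180)%360-180
R2=R@Ro.from_euler('y',-d,degrees=True).as_matrix()
D=R2.T@(np.array([x,y,z])-t)/40
print('t',round(s['t'],2),'tcp',np.round(t,1),'head',round(a,1),'w',round(s['grip_width'],1),'F',np.round(s['contact_force'],1))
print('turn %.2f'%(-d/6),'dx %.3f dy %.3f dz %.3f'%tuple(D),'yaxis',np.round(R[:,1],3),'up',np.round(R2[2],3))
E
python3 go.py 390.3 268.6 240 -99.5
```

```text
t 43.18 tcp [459.2 122.6 232. ] head -83.3 w 85.4 F [ 0.1  1.  -0.4]
turn 2.70 dx -3.318 dy 0.003 dz -2.310 yaxis [-0.1  0.  -1. ] up [ 0.  -1.  -0.1]
```

```bash
sed -i "s/'yaxis',np.round(R\[:,1\],3),'up',np.round(R2\[2\],3)/'yaxis',*['%.3f'%v for v in R[:,1]],'up',*['%.3f'%v for v in R2[2]]/" go.py; python3 -m pendant '[{"dx":0,"dy":0,"dz":0,"turn":0.7,"grip":1},{"dx":0,"dy":0,"dz":0,"turn":0.7,"grip":1},{"dx":0,"dy":0,"dz":0,"turn":0.7,"grip":1},{"dx":0,"dy":0,"dz":0,"turn":0.6,"grip":1},{"dx":-0.6,"dy":0,"dz":-0.4,"turn":0,"grip":1},{"dx":-0.6,"dy":0,"dz":-0.4,"turn":0,"grip":1},{"dx":-0.6,"dy":0,"dz":-0.4,"turn":0,"grip":1},{"dx":-0.6,"dy":0,"dz":-0.4,"turn":0,"grip":1},{"dx":-0.6,"dy":0,"dz":-0.4,"turn":0,"grip":1},{"dx":-0.3,"dy":0,"dz":-0.2,"turn":0,"grip":1},{"dx":0,"dy":0,"dz":0,"turn":0,"grip":1},{"dx":0,"dy":0,"dz":0,"turn":0,"grip":1}]' | sed -n 2p;  python3 - <<'E'
from h import *
p=shot('wrist');X,uv=cloud(p)
m=(np.hypot(X[:,0]-390,X[:,1]-268)<30)&(X[:,2]>163)&(X[:,2]<180);rect(X[m],'grip')
E
python3 go.py 390.3 268.6 127 -99.5
```

```text
tcp_pos: [390.7, 273.0, 239.3]
grip 2200 [390.1 268.5] [26.  25.9] ang 80.8 z 171.7
t 44.23 tcp [390.8 272.7 239.2] head -100.3 w 85.1 F [-0.1  0.5 -0.8]
turn -0.13 dx 0.062 dy 2.790 dz 0.311 yaxis -0.110 0.003 -0.994 up 0.015 -0.994 -0.109
```

```bash
python3 -m pendant '[{"dx":0.06,"dy":0.2,"dz":0,"turn":-0.15,"grip":1},{"dx":0,"dy":0.4,"dz":0.04,"turn":0,"grip":1},{"dx":0,"dy":0.4,"dz":0.04,"turn":0,"grip":1},{"dx":0,"dy":0.4,"dz":0.04,"turn":0,"grip":1},{"dx":0,"dy":0.4,"dz":0.04,"turn":0,"grip":1},{"dx":0,"dy":0.4,"dz":0.04,"turn":0,"grip":1},{"dx":0,"dy":0.3,"dz":0.03,"turn":0,"grip":1},{"dx":0,"dy":0,"dz":0,"turn":0,"grip":1},{"dx":0,"dy":0,"dz":0,"turn":0,"grip":1}]'|sed -n 2p; python3 go.py 388.5 268.5 127 -99.2
```

```text
tcp_pos: [390.1, 258.3, 131.3]
t 44.98 tcp [390.1 258.3 131.3] head -99.8 w 85.3 F [ 0.5  0.2 -0.3]
turn -0.10 dx -0.246 dy 0.112 dz -0.068 yaxis -0.113 0.001 -0.994 up 0.017 -0.994 -0.112
```

```bash
python3 -m pendant '[{"dx":-0.24,"dy":0.08,"dz":-0.07,"turn":-0.1,"grip":1},{"dx":0,"dy":0,"dz":0,"turn":0,"grip":1},{"dx":0,"dy":0,"dz":0,"turn":0,"grip":1}]' | sed -n 2p; python3 go.py 388.5 268.5 127 -99.2; python3 -m pendant '[{"dx":0,"dy":0,"dz":0,"turn":0,"grip":-1},{"dx":0,"dy":0,"dz":0,"turn":0,"grip":-1},{"dx":0,"dy":0,"dz":0,"turn":0,"grip":-1},{"dx":0,"dy":0,"dz":0,"turn":0,"grip":-1},{"dx":0,"dy":0,"dz":0,"turn":0,"grip":-1},{"dx":0,"dy":0,"dz":0,"turn":0,"grip":-1},{"dx":0,"dy":0,"dz":0,"turn":0,"grip":-1}]' >/dev/null; python3 go.py 390.1 268.5 127 -99.2
```

```text
tcp_pos: [389.7, 268.4, 129.2]
t 45.23 tcp [389.7 268.4 129.2] head -99.2 w 85.4 F [-0.9 -0.7 -0.2]
turn -0.01 dx 0.000 dy 0.057 dz -0.023 yaxis -0.112 0.003 -0.994 up 0.015 -0.994 -0.111
t 45.82 tcp [390.5 269.8 131.4] head -99.1 w 25.6 F [ 0.4  0.1 -0.4]
turn 0.01 dx 0.032 dy 0.111 dz 0.008 yaxis -0.108 0.007 -0.994 up 0.011 -0.994 -0.108
```

Grasped; tip offset ≈ (-0.4,-1.3,-116). Pull straight up in the world.

```bash
python3 -m pendant '[{"dx":0,"dy":-0.2,"dz":-0.02,"turn":0,"grip":-1},{"dx":0,"dy":-0.3,"dz":-0.035,"turn":0,"grip":-1},{"dx":0,"dy":-0.3,"dz":-0.035,"turn":0,"grip":-1},{"dx":0,"dy":-0.3,"dz":-0.035,"turn":0,"grip":-1},{"dx":0,"dy":-0.3,"dz":-0.035,"turn":0,"grip":-1},{"dx":0,"dy":-0.3,"dz":-0.035,"turn":0,"grip":-1},{"dx":0,"dy":-0.3,"dz":-0.035,"turn":0,"grip":-1},{"dx":0,"dy":-0.3,"dz":-0.035,"turn":0,"grip":-1},{"dx":0,"dy":0,"dz":0,"turn":0,"grip":-1},{"dx":0,"dy":0,"dz":0,"turn":0,"grip":-1}]' | sed -n 2,3p; python3 go.py 450 25 220 -82
```

```text
tcp_pos: [389.3, 270.2, 227.9]
ee_rot: [[-0.161, -0.11, 0.981], [-0.987, 0.006, -0.161], [0.012, -0.994, -0.109]]
t 46.65 tcp [389.3 270.2 227.9] head -99.3 w 25.3 F [-0.4 -0.6 -2.3]
turn -2.88 dx 6.282 dy -0.007 dz 0.663 yaxis -0.110 0.006 -0.994 up -0.021 -0.994 -0.108
```

```bash
python3 go.py 450 25.5 205 -99.3; python3 -m pendant '[{"dx":0.4,"dy":0,"dz":0.2,"turn":0,"grip":-1},{"dx":0.6,"dy":0,"dz":0.4,"turn":0,"grip":-1},{"dx":0.6,"dy":0,"dz":0.4,"turn":0,"grip":-1},{"dx":0.6,"dy":0,"dz":0.4,"turn":0,"grip":-1},{"dx":0.6,"dy":0,"dz":0.4,"turn":0,"grip":-1},{"dx":0.6,"dy":0,"dz":0.3,"turn":0,"grip":-1},{"dx":0.6,"dy":0,"dz":0.2,"turn":0,"grip":-1},{"dx":0.6,"dy":0,"dz":0.2,"turn":0,"grip":-1},{"dx":0.4,"dy":0,"dz":0.1,"turn":0,"grip":-1},{"dx":0.2,"dy":0,"dz":0,"turn":0,"grip":-1},{"dx":0,"dy":0,"dz":0,"turn":0,"grip":-1},{"dx":0,"dy":0,"dz":0,"turn":0,"grip":-1}]' | sed -n 2p; python3 go.py 450 25.5 180 -99.3
```

```text
t 46.65 tcp [389.3 270.2 227.9] head -99.3 w 25.3 F [-0.4 -0.6 -2.3]
turn 0.01 dx 5.784 dy 0.366 dz 2.540 yaxis -0.110 0.006 -0.994 up 0.012 -0.994 -0.109
tcp_pos: [455.1, 37.7, 208.6]
t 47.65 tcp [455.1  37.7 208.6] head -99.2 w 25.3 F [ 0.4 -0.4 -2. ]
turn 0.02 dx 0.307 dy 0.725 dz 0.016 yaxis -0.127 0.002 -0.992 up 0.019 -0.992 -0.126
```

```bash
python3 go.py 451.9 25.6 180 -99.3; python3 -m pendant '[{"dx":0.3,"dy":0.1,"dz":0.05,"turn":0,"grip":-1},{"dx":0,"dy":0.2,"dz":0.01,"turn":0,"grip":-1},{"dx":0,"dy":0.25,"dz":0,"turn":0,"grip":-1},{"dx":0,"dy":0.15,"dz":0,"turn":0,"grip":-1},{"dx":0,"dy":0,"dz":0,"turn":0,"grip":-1},{"dx":0,"dy":0,"dz":0,"turn":0,"grip":-1}]' | sed -n 2p; python3 go.py 451.9 25.6 176 -99.3
python3 - <<'E'
from h import *
t=np.array(env.state()['tcp_pos'])
p=shot('scene');save(p,'s7.png',(270,150,450,330),4);X,uv=cloud(p)
m=(np.hypot(X[:,0]-t[0],X[:,1]-t[1])<22)
for a in range(-112,-30,17):
    q=X[m&(X[:,2]>t[2]+a)&(X[:,2]<t[2]+a+17)]
    if len(q)>3: print(a,len(q),np.median(q,0)-t,'min',q.min(0)-t,'max',q.max(0)-t)
E
```

```text
t 47.65 tcp [455.1  37.7 208.6] head -99.2 w 25.3 F [ 0.4 -0.4 -2. ]
turn 0.02 dx 0.297 dy 0.719 dz 0.062 yaxis -0.127 0.002 -0.992 up 0.019 -0.992 -0.126
tcp_pos: [451.2, 28.1, 177.9]
t 48.15 tcp [451.2  28.1 177.9] head -98.9 w 25.2 F [ 0.5  0.1 -1.2]
turn 0.07 dx 0.058 dy 0.044 dz 0.034 yaxis -0.128 0.002 -0.992 up 0.019 -0.992 -0.126
-112 71 [   2.9   -1.3 -111.1] min [ -20.5  -17.1 -112. ] max [ 20.9  19.9 -96. ]
-95 32 [  3.6  -4.  -87.7] min [ -3.2  -9.9 -94.1] max [  6.    3.8 -78.4]
-78 36 [  4.2  -3.9 -70.4] min [ -3.5  -9.3 -77.8] max [  5.9   2.4 -61.3]
-61 18 [  9.4  -7.6 -46. ] min [ -5.4 -16.8 -59.9] max [ 13.6   9.7 -44.1]
-44 94 [  8.1  -4.9 -38.1] min [ -6.2 -16.2 -43.9] max [ 15.8  13.1 -29.7]
```

View pics/s7.png

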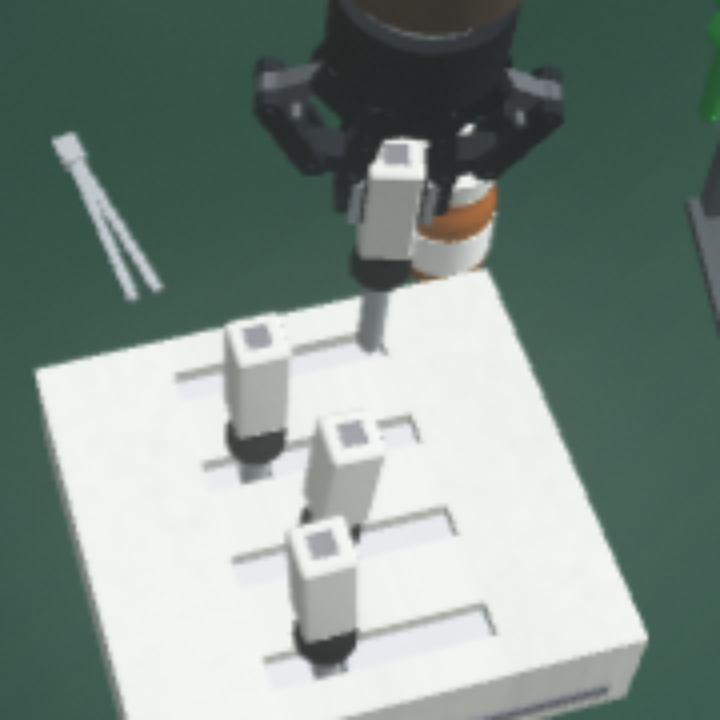

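```bash
python3 -m pendant '[{"dx":0.04,"dy":0.08,"dz":0.02,"turn":0,"grip":-1},{"dx":0,"dy":0.08,"dz":0,"turn":0,"grip":-1},{"dx":0,"dy":0.05,"dz":0,"turn":0,"grip":-1},{"dx":0,"dy":0.04,"dz":0,"turn":0,"grip":-1}]' | sed -n 2,4p; python3 go.py 451.9 25.6 171 -99.3
```

```text
tcp_pos: [452.4, 27.1, 171.1]
ee_rot: [[-0.151, -0.123, 0.981], [-0.988, 0.002, -0.152], [0.017, -0.992, -0.122]]
contact_force: [-4.2, 1.1, 11.0]
t 48.53 tcp [452.4  27.1 171.1] head -98.7 w 25.3 F [-4.2  1.1 11. ]
turn 0.10 dx 0.039 dy 0.003 dz -0.006 yaxis -0.123 0.002 -0.992 up 0.018 -0.992 -0.122
```

```bash
python3 -m pendant '[{"dx":0.057,"dy":-0.01,"dz":0.005,"turn":0,"grip":-1},{"dx":0.057,"dy":0,"dz":0.017,"turn":0,"grip":-1},{"dx":0.057,"dy":0.005,"dz":0.017,"turn":0,"grip":-1},{"dx":0.057,"dy":0.005,"dz":0.017,"turn":0,"grip":-1},{"dx":0.057,"dy":0.005,"dz":0.017,"turn":0,"grip":-1}]'| sed -n 2,4p; python3 -m pendant '[{"dx":0.057,"dy":0.005,"dz":0.017,"turn":0,"grip":-1},{"dx":0.057,"dy":0.005,"dz":0.017,"turn":0,"grip":-1},{"dx":0.057,"dy":0.005,"dz":0.017,"turn":0,"grip":-1},{"dx":0.057,"dy":0.005,"dz":0.017,"turn":0,"grip":-1}]'| sed -n 2,4p
```

```text
tcp_pos: [454.2, 15.0, 171.2]
ee_rot: [[-0.151, -0.121, 0.981], [-0.988, 0.003, -0.152], [0.016, -0.993, -0.12]]
contact_force: [0.5, 3.0, 1.8]
tcp_pos: [456.1, 5.8, 171.2]
ee_rot: [[-0.152, -0.119, 0.981], [-0.988, 0.006, -0.152], [0.012, -0.993, -0.118]]
contact_force: [-1.2, 2.5, 3.2]
```

```bash
python3 -m pendant '[{"dx":0.057,"dy":0.006,"dz":0.016,"turn":0,"grip":-1},{"dx":0.057,"dy":0.006,"dz":0.016,"turn":0,"grip":-1},{"dx":0.057,"dy":0.006,"dz":0.016,"turn":0,"grip":-1},{"dx":0.057,"dy":0.006,"dz":0.016,"turn":0,"grip":-1}]'| sed -n 2,4p; python3 -m pendant '[{"dx":0.057,"dy":0.006,"dz":0.016,"turn":0,"grip":-1},{"dx":0.057,"dy":0.006,"dz":0.016,"turn":0,"grip":-1},{"dx":0.057,"dy":0.006,"dz":0.016,"turn":0,"grip":-1},{"dx":0.057,"dy":0.006,"dz":0.016,"turn":0,"grip":-1}]'| sed -n 2,4p
```

```text
tcp_pos: [457.3, -3.2, 171.2]
ee_rot: [[-0.152, -0.118, 0.981], [-0.988, 0.009, -0.152], [0.009, -0.993, -0.118]]
contact_force: [-1.4, 4.8, 5.8]
tcp_pos: [458.5, -12.2, 171.2]
ee_rot: [[-0.152, -0.117, 0.981], [-0.988, 0.011, -0.151], [0.007, -0.993, -0.118]]
contact_force: [-1.7, 4.2, 6.1]
```

```bash
python3 -m pendant '[{"dx":0.057,"dy":0,"dz":0.014,"turn":0,"grip":-1},{"dx":0.057,"dy":0.005,"dz":0.016,"turn":0,"grip":-1},{"dx":0.057,"dy":0.005,"dz":0.016,"turn":0,"grip":-1},{"dx":0.057,"dy":0.005,"dz":0.016,"turn":0,"grip":-1}]'| sed -n 2,4p; python3 -m pendant '[{"dx":0.057,"dy":0.005,"dz":0.016,"turn":0,"grip":-1},{"dx":0.057,"dy":0.005,"dz":0.016,"turn":0,"grip":-1},{"dx":0.057,"dy":0.005,"dz":0.016,"turn":0,"grip":-1},{"dx":0.057,"dy":0.005,"dz":0.016,"turn":0,"grip":-1}]'| sed -n 2,4p
```

```text
tcp_pos: [459.7, -21.6, 171.2]
ee_rot: [[-0.151, -0.116, 0.982], [-0.988, 0.013, -0.151], [0.005, -0.993, -0.117]]
contact_force: [-2.4, 4.2, 6.2]
tcp_pos: [460.8, -30.8, 171.2]
ee_rot: [[-0.151, -0.116, 0.982], [-0.988, 0.016, -0.151], [0.002, -0.993, -0.117]]
contact_force: [-1.5, 5.4, 5.1]
```

```bash
python3 -m pendant '[{"dx":0.057,"dy":0,"dz":0.014,"turn":0,"grip":-1},{"dx":0.057,"dy":0.005,"dz":0.016,"turn":0,"grip":-1},{"dx":0.057,"dy":0.005,"dz":0.016,"turn":0,"grip":-1},{"dx":0.057,"dy":0.005,"dz":0.016,"turn":0,"grip":-1}]'| sed -n 2,4p; python3 -m pendant '[{"dx":0.057,"dy":0.005,"dz":0.016,"turn":0,"grip":-1},{"dx":0.057,"dy":0.005,"dz":0.016,"turn":0,"grip":-1},{"dx":0.057,"dy":0.005,"dz":0.016,"turn":0,"grip":-1},{"dx":0.057,"dy":0.005,"dz":0.016,"turn":0,"grip":-1}]'| sed -n 2,4p
```

```text
tcp_pos: [461.6, -42.2, 169.5]
ee_rot: [[-0.151, -0.116, 0.982], [-0.989, 0.014, -0.15], [0.004, -0.993, -0.117]]
contact_force: [-0.6, 0.2, -1.5]
tcp_pos: [463.0, -48.0, 168.4]
ee_rot: [[-0.155, -0.115, 0.981], [-0.988, 0.025, -0.153], [-0.007, -0.993, -0.118]]
contact_force: [-4.1, 10.6, 7.4]
```

Dropped in. Back off and push home along the world vertical.

```bash
python3 -m pendant '[{"dx":-0.08,"dy":0.08,"dz":-0.01,"turn":0,"grip":-1},{"dx":0,"dy":0.15,"dz":0.018,"turn":0,"grip":-1},{"dx":0,"dy":0.15,"dz":0.018,"turn":0,"grip":-1}]'| sed -n 2,4p; python3 -m pendant '[{"dx":0,"dy":0.15,"dz":0.018,"turn":0,"grip":-1},{"dx":0,"dy":0.15,"dz":0.018,"turn":0,"grip":-1},{"dx":0,"dy":0.1,"dz":0.01,"turn":0,"grip":-1},{"dx":0,"dy":0.06,"dz":0,"turn":0,"grip":-1}]'; python3 go.py 564 -50 136 -99
```

```text
tcp_pos: [462.5, -44.6, 153.3]
ee_rot: [[-0.155, -0.115, 0.981], [-0.988, 0.026, -0.153], [-0.008, -0.993, -0.118]]
contact_force: [-0.8, 3.0, 0.7]
t: 51.87
tcp_pos: [463.0, -44.6, 134.3]
ee_rot: [[-0.153, -0.115, 0.981], [-0.988, 0.024, -0.151], [-0.006, -0.993, -0.118]]
contact_force: [-6.8, 6.6, 30.8]
grip_width: 24.9
t 51.87 tcp [463.  -44.6 134.3] head -98.8 w 24.9 F [-6.8  6.6 30.8]
turn 0.03 dx -0.261 dy -0.338 dz 2.493 yaxis -0.115 0.024 -0.993 up -0.006 -0.993 -0.118
```

```bash
python3 -m pendant '[{"dx":0,"dy":0,"dz":0,"turn":0,"grip":0.3},{"dx":0,"dy":0,"dz":0,"turn":0,"grip":0.3},{"dx":0,"dy":0,"dz":0,"turn":0,"grip":0.3},{"dx":0,"dy":0,"dz":0,"turn":0,"grip":0.3},{"dx":0,"dy":0,"dz":0,"turn":0,"grip":0.3},{"dx":0,"dy":-0.3,"dz":-0.036,"turn":0,"grip":0.3},{"dx":0,"dy":-0.4,"dz":-0.048,"turn":0,"grip":0.3},{"dx":0,"dy":-0.4,"dz":-0.048,"turn":0,"grip":0.3},{"dx":0,"dy":-0.4,"dz":-0.048,"turn":0,"grip":0.3},{"dx":0,"dy":-0.4,"dz":-0.048,"turn":0,"grip":0.3},{"dx":0,"dy":-0.4,"dz":-0.048,"turn":0,"grip":0.3},{"dx":0,"dy":-0.2,"dz":0,"turn":0,"grip":0.3},{"dx":0,"dy":0,"dz":0,"turn":0,"grip":0.3},{"dx":0,"dy":0,"dz":0,"turn":0,"grip":0.3}]' | sed -n 2,5p
python3 - <<'E'
from h import *
p=shot('scene');save(p,'s8.png');X,uv=cloud(p)
for n,(x,y) in dict(p3=(623,-31),p2=(568,-25),p1=(516,-46),p0=(461,-47)).items():
    m=(np.hypot(X[:,0]-x,X[:,1]-y)<24)
    rect(X[m&(X[:,2]>168)&(X[:,2]<185)],n+' top')
m=(np.hypot(X[:,0]-371,X[:,1]+339)<160)
rect(X[m&(X[:,2]>35)&(X[:,2]<70)],'handle')
m=(np.hypot(X[:,0]-588,X[:,1]+251)<60);c=p['frame'][uv[:,1],uv[:,0]]
rect(X[m&(X[:,2]>120)&(X[:,2]<165)&(c.max(1)<70)],'ball')
E
```

```text
tcp_pos: [462.7, -49.0, 233.9]
ee_rot: [[-0.153, -0.124, 0.98], [-0.988, 0.016, -0.153], [0.003, -0.992, -0.125]]
contact_force: [0.2, 0.3, -1.1]
grip_width: 55.5
p3 top 233 [623.6 -31.3] [27.  26.7] ang 12.0 z 175.2
p2 top 176 [571.3 -12.1] [26.3 23.1] ang 7.2 z 175.1
p1 top 200 [515.7 -43.6] [27.1 26.7] ang 4.5 z 174.9
p0 top 113 [449.9 -34.2] [22.5 20.1] ang 82.5 z 175.0
handle 309 [ 372.9 -338.7] [ 13.5 111.2] ang 78.5 z 48.8
ball 163 [ 588.3 -252.3] [23.1 24. ] ang 1.3 z 151.0
```

View pics/s8.png

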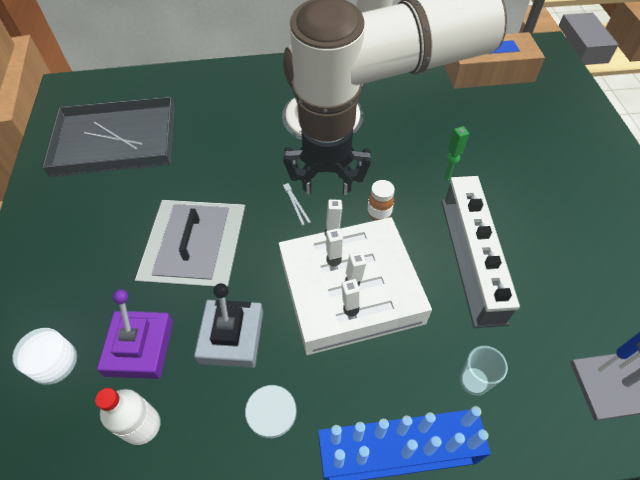

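```bash
python3 go.py 525 -240 215 -101; python3 -m pendant '[{"dx":0.2,"dy":0,"dz":0,"turn":0.35,"grip":-1},{"dx":0.5,"dy":0,"dz":0.1,"turn":0,"grip":-1},{"dx":0.5,"dy":0,"dz":0.3,"turn":0,"grip":-1},{"dx":0.5,"dy":0,"dz":0.3,"turn":0,"grip":-1},{"dx":0.5,"dy":0,"dz":0.3,"turn":0,"grip":-1},{"dx":0.5,"dy":0,"dz":0.3,"turn":0,"grip":-1},{"dx":0.5,"dy":0,"dz":0.3,"turn":0,"grip":-1},{"dx":0.5,"dy":0,"dz":0.3,"turn":0,"grip":-1},{"dx":0.4,"dy":0,"dz":0.3,"turn":0,"grip":-1},{"dx":0.2,"dy":0,"dz":0.2,"turn":0,"grip":-1},{"dx":0,"dy":0,"dz":0,"turn":0,"grip":-1},{"dx":0,"dy":0,"dz":0,"turn":0,"grip":-1}]' | sed -n 2,5p;python3 - <<'E'
from h import *
p=shot('top');q=p;X,uv=cloud(p);c=p['frame'][uv[:,1],uv[:,0]]
m=(np.hypot(X[:,0]-583,X[:,1]+251)<30);rect(X[m&(X[:,2]>135)&(X[:,2]<160)&(c.max(1)<70)],'ball')
E
python3 go.py 530 -241 128 -101
```

```text
t 53.08 tcp [462.6 -49.1 233.7] head -98.8 w 55.2 F [-0.   1.   0.1]
turn 0.36 dx 4.384 dy 0.191 dz 2.485 yaxis -0.125 0.016 -0.992 up 0.008 -0.992 -0.125
tcp_pos: [516.6, -248.9, 207.5]
ee_rot: [[-0.208, -0.151, 0.966], [-0.978, 0.02, -0.207], [0.012, -0.988, -0.152]]
contact_force: [-0.7, -0.8, 0.6]
grip_width: -0.1
ball 3 [ 589.1 -242.7] [0.3 6. ] ang 44.6 z 148.0
t 54.13 tcp [ 516.5 -248.6  207.4] head -102.0 w 0.1 F [-0.1  0.3 -0.3]
turn -0.16 dx -0.270 dy 1.914 dz 0.595 yaxis -0.151 0.020 -0.988 up 0.009 -0.988 -0.152
```

```bash
python3 -m pendant '[{"dx":-0.15,"dy":0.3,"dz":0.1,"turn":-0.15,"grip":-1},{"dx":-0.1,"dy":0.4,"dz":0.1,"turn":0,"grip":-1},{"dx":0,"dy":0.4,"dz":0.1,"turn":0,"grip":-1},{"dx":0,"dy":0.4,"dz":0.1,"turn":0,"grip":-1},{"dx":0,"dy":0.3,"dz":0.1,"turn":0,"grip":-1},{"dx":0,"dy":0,"dz":0,"turn":0,"grip":-1},{"dx":0,"dy":0,"dz":0,"turn":0,"grip":-1}]' | sed -n 2,4p; python3 go.py 582 -251 128 -101
```

```text
tcp_pos: [526.0, -234.8, 133.1]
ee_rot: [[-0.186, -0.149, 0.971], [-0.982, 0.019, -0.185], [0.009, -0.989, -0.15]]
contact_force: [-0.4, 0.5, 0.2]
t 54.72 tcp [ 526.  -234.8  133.1] head -100.7 w -0.2 F [-0.4  0.5  0.2]
turn 0.05 dx 0.130 dy -0.090 dz 1.453 yaxis -0.149 0.019 -0.989 up 0.010 -0.989 -0.150
```

```bash
python3 -m pendant '[{"dx":0.13,"dy":0.06,"dz":0.3,"turn":0,"grip":-1},{"dx":0,"dy":-0.02,"dz":0.3,"turn":0,"grip":-1},{"dx":0,"dy":-0.04,"dz":0.3,"turn":0,"grip":-1},{"dx":0,"dy":-0.04,"dz":0.3,"turn":0,"grip":-1},{"dx":0,"dy":-0.04,"dz":0.3,"turn":0,"grip":-1},{"dx":0,"dy":-0.04,"dz":0.3,"turn":0,"grip":-1}]' | sed -n 2,4p; python3 go.py 635 -261 128 -101
```

```text
tcp_pos: [595.8, -250.7, 135.7]
ee_rot: [[-0.182, -0.146, 0.972], [-0.983, 0.017, -0.182], [0.01, -0.989, -0.147]]
contact_force: [-1.0, -0.0, -0.9]
t 55.22 tcp [ 595.8 -250.7  135.7] head -100.5 w -0.2 F [-1.  -0.  -0.9]
turn 0.08 dx 0.064 dy 0.044 dz 1.028 yaxis -0.146 0.017 -0.989 up 0.011 -0.989 -0.147
```

Pushing lightly (~1 N). Continue to the stop.

```bash
python3 -m pendant '[{"dx":0.05,"dy":0,"dz":0.25,"turn":0,"grip":-1},{"dx":0,"dy":-0.01,"dz":0.25,"turn":0,"grip":-1},{"dx":0,"dy":-0.01,"dz":0.2,"turn":0,"grip":-1},{"dx":0,"dy":-0.01,"dz":0.2,"turn":0,"grip":-1}]' | sed -n 2,4p; python3 -m pendant '[{"dx":0,"dy":-0.01,"dz":0.12,"turn":0,"grip":-1},{"dx":0,"dy":-0.01,"dz":0.1,"turn":0,"grip":-1},{"dx":0,"dy":-0.01,"dz":0.1,"turn":0,"grip":-1}]' | sed -n 2,4p
```

```text
tcp_pos: [628.2, -257.2, 136.5]
ee_rot: [[-0.181, -0.155, 0.971], [-0.983, 0.019, -0.181], [0.01, -0.988, -0.156]]
contact_force: [-20.0, 3.2, 7.8]
tcp_pos: [627.6, -257.0, 137.1]
ee_rot: [[-0.183, -0.191, 0.964], [-0.983, 0.026, -0.181], [0.009, -0.981, -0.193]]
contact_force: [-7.9, 1.6, 2.2]
```

```bash
python3 -m pendant '[{"dx":0,"dy":0,"dz":-0.3,"turn":0,"grip":-1},{"dx":0,"dy":0,"dz":-0.4,"turn":0,"grip":-1},{"dx":0,"dy":0,"dz":-0.4,"turn":0,"grip":-1},{"dx":0,"dy":0,"dz":-0.4,"turn":0,"grip":-1},{"dx":0,"dy":-0.4,"dz":-0.3,"turn":0,"grip":-1},{"dx":0,"dy":-0.5,"dz":-0.3,"turn":0,"grip":-1},{"dx":0,"dy":-0.5,"dz":-0.3,"turn":0,"grip":-1},{"dx":0,"dy":-0.5,"dz":0,"turn":0,"grip":-1},{"dx":-0.4,"dy":0,"dz":0,"turn":0,"grip":-1},{"dx":-0.5,"dy":0,"dz":0,"turn":0,"grip":-1},{"dx":-0.5,"dy":0,"dz":0,"turn":0,"grip":-1},{"dx":0,"dy":0,"dz":0,"turn":0,"grip":-1},{"dx":0,"dy":0,"dz":0,"turn":0,"grip":-1}]' | sed -n 2,5p
python3 - <<'E'
from h import *
for n in('scene','top'):
    p=shot(n);save(p,n+'9.png');X,uv=cloud(p);c=p['frame'][uv[:,1],uv[:,0]]
    m=(np.hypot(X[:,0]-640,X[:,1]+258)<80);rect(X[m&(X[:,2]>122)&(X[:,2]<165)&(c.max(1)<70)],n+' ball')
    m=(np.hypot(X[:,0]-371,X[:,1]+339)<160);h=X[m&(X[:,2]>35)&(X[:,2]<70)]
    if len(h)>5: rect(h,'handle')
    m=(np.hypot(X[:,0]-545,X[:,1]+38)<130)&(X[:,2]>170)&(X[:,2]<182)&(c.min(1)>120);G=X[m];G=G[np.argsort(G[:,0])]
    for g in np.split(G,np.nonzero(np.diff(G[:,0])>12)[0]+1):
        if len(g)>20: rect(g,'probe')
E
```

```text
tcp_pos: [558.3, -182.3, 245.3]
ee_rot: [[-0.181, -0.176, 0.968], [-0.983, 0.023, -0.18], [0.01, -0.984, -0.177]]
contact_force: [0.7, -0.5, -0.5]
grip_width: -0.1
scene ball 177 [ 652.2 -264.2] [21.2 23.1] ang 55.5 z 144.7
handle 308 [ 373.8 -338.6] [ 13.9 109.4] ang 78.4 z 49.0
probe 157 [446.4 -32.6] [24.6 28.4] ang 82.4 z 174.6
probe 189 [515.6 -43.3] [26.9 26.5] ang 8.5 z 175.3
probe 201 [570.9 -10.9] [26.8 26.2] ang 8.4 z 174.9
probe 221 [623.3 -31.3] [25.7 26.3] ang 6.8 z 175.3
top ball 18 [ 643.1 -271.4] [ 5.3 18.1] ang 53.7 z 145.5
handle 278 [ 370.8 -337.8] [ 13.3 109.8] ang 78.7 z 50.3
```

View pics/scene9.png

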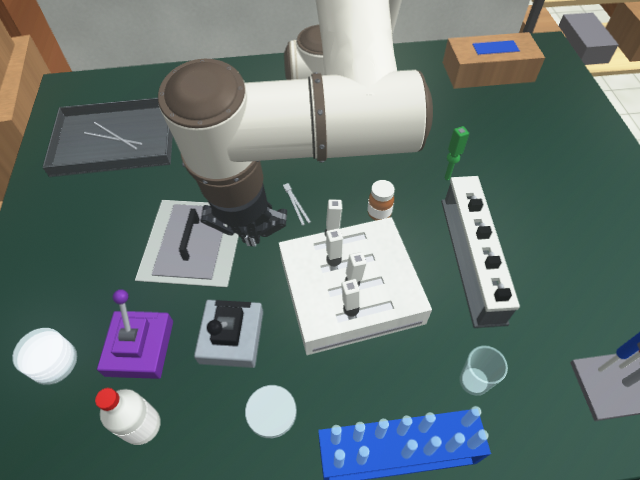

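Run:
```python
from h import *
p=shot('scene');save(p,'s10.png',(300,180,430,320),5)
X,uv=cloud(p)
for n,(x,y) in dict(p0=(452,-38),p1=(516,-44),p2=(571,-15),p3=(623,-31)).items():
    m=(np.hypot(X[:,0]-x,X[:,1]-y)<26)
    for a,b in ((85,104),(114,125),(125,140),(140,155),(155,170),(170,182)):
        q=X[m&(X[:,2]>a)&(X[:,2]<b)]
        if len(q)>4: print(n,a,len(q),'xmax %.1f y %.1f..%.1f'%(np.percentile(q[:,0],95),*np.percentile(q[:,1],[4,96])))
```

```text
p0 85 8 xmax 459.2 y -52.5..-49.8
p0 114 29 xmax 464.6 y -50.8..-25.4
p0 125 79 xmax 463.9 y -49.9..-26.0
p0 140 77 xmax 462.5 y -48.1..-23.7
p0 155 86 xmax 460.7 y -47.2..-23.8
p0 170 154 xmax 458.2 y -44.8..-21.2
p1 85 95 xmax 529.2 y -57.4..-31.7
p1 114 49 xmax 529.0 y -57.1..-32.4
p1 125 66 xmax 529.9 y -57.1..-31.1
p1 140 77 xmax 529.4 y -57.2..-31.5
p1 155 77 xmax 529.2 y -57.1..-30.2
p1 170 186 xmax 528.1 y -55.6..-32.0
p2 85 23 xmax 578.3 y -29.1..-3.4
p2 114 27 xmax 582.2 y -27.6..-2.2
p2 125 73 xmax 584.2 y -27.5..-0.9
p2 140 80 xmax 584.3 y -26.3..-0.8
p2 155 84 xmax 584.3 y -25.0..0.5
p2 170 202 xmax 583.7 y -23.0..0.8
p3 85 93 xmax 637.8 y -40.4..-15.7
p3 114 45 xmax 638.0 y -41.8..-14.8
p3 125 66 xmax 637.5 y -42.8..-16.6
p3 140 71 xmax 636.7 y -43.1..-16.2
p3 155 77 xmax 636.8 y -44.2..-17.4
p3 170 224 xmax 635.4 y -43.6..-19.6
```

View pics/s10.png

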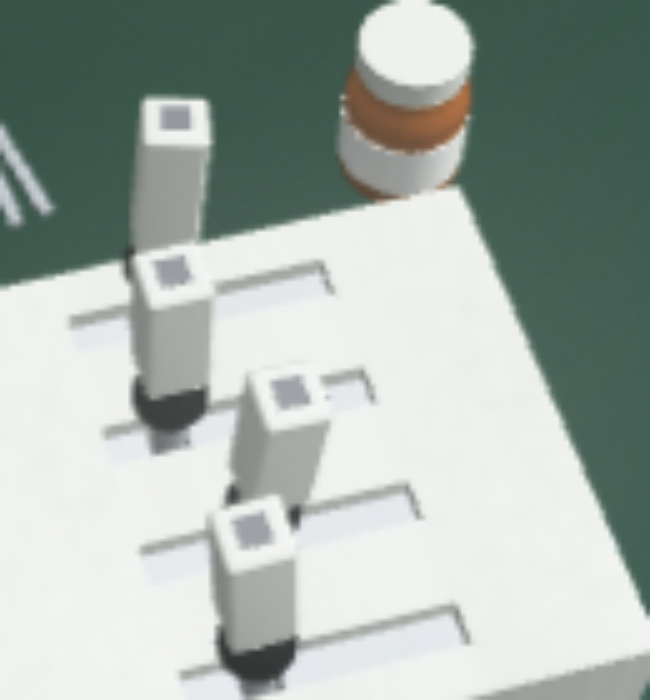

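Run:
```python
from h import *
p=shot('scene');X,uv=cloud(p);m=(np.hypot(X[:,0]-371,X[:,1]+339)<160);rect(X[m&(X[:,2]>35)&(X[:,2]<70)],'handle')
print(env.state()['t'],env.hand_in())
```

```text
handle 312 [ 373.4 -338.4] [ 13.  111.5] ang 77.9 z 48.9
the job is handed in; nothing more can be done
57.0833 None
```

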